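# Load and start the test kiln

## Task

Take every glazed dish off the plywood board and stand it upright on the floor of the small kiln, none on top of another, then close the kiln lid completely without slamming it. Next put the red-headed key from its wooden stand fully into the square hole of the brass switch on the blue controller, turn it clockwise (seen from above) to its stop and leave it there. Only then push the green start plunger down through its whole stroke for about half a second and let it spring back up; do not disturb the tub, the tool jar or the phone.

Things in the scene. Friction and masses are not known exactly. Their poses are not given: they have to be found in the camera images.
- kiln_floor (a point): centre of the chamber floor of a metal-clad box kiln, 30 mm above the table. Axes: z up, x towards the hinge side, y along the hinge. The chamber is 176 mm (x) by 226 mm (y) by 65 mm deep, walls 22 mm thick (outside 220 x 270 x 95 mm). The kiln is fixed to the table
- lid (a joint): kiln lid angle in rad: 0 = shut flat on the kiln, about 1.6 = standing open; stays where it is left (stiff hinge, about 3 N at the free edge). The lid is a slab 220 mm (from the hinge) x 270 mm x 18 mm
- lid_hinge (a point): midpoint of the lid's hinge line, 110 mm from the kiln centre on its +x side, 95.5 mm above the table. Turns with the lid: y lies along the hinge, -x runs along the lid from the hinge to its free edge, z is the outward normal of the lid (up when shut). The outer face is at z = 18 mm
- lid_handle (a point): middle of the black bar handle (10 mm thick, 90 mm long along y) on the lid's outer face, 190 mm from the hinge; the bar stands 28 mm off that face. Axes as lid_hinge
- controller: blue box 170 (x) x 100 (y) x 50 mm high with a white top, fixed to the table. Origin: centre of its underside; x points away from the robot. The brass key switch is 45 mm to -x of its centre, the plunger 48 mm to +x
- key_hole (a point): centre of the mouth of the key hole in the brass key switch, a 36 mm square block that turns about the vertical; mouth 84 mm above the table. The hole is 14 mm square with chamfered edges and 26 mm deep; its sides lie along this point's x and y axes, z up; the axes turn with the switch
- hub (a joint): angle in rad by which the brass key switch is turned clockwise from above; starts between 0 and 0.3, stop at 1.2 (= on). Stays where it is left
- plunger (a joint): travel of the plunger in m: 0 = up (sprung, 4 N), 0.020 = fully down (14 N)
- plunger_top (a point): centre of the top of the green start plunger, 32 mm across, on the controller; moves down 20 mm when pushed
- key_stand: wooden block 60 x 60 x 30 mm high with a 15 mm square hole 22 mm deep in its top, fixed to the table. Origin: centre of its underside
- key: key standing in the wooden block: steel shaft 12 mm square, 40 mm long, under a red grip 32 mm wide (key x) x 10 mm thick (key y) x 28 mm high. Origin: the lower end of the shaft, on its axis; z up, the grip spans z = 40 to 68 mm. 40 g. Either way round fits the switch; quarter turns fit too
- board: plywood ware board 220 (x) x 260 (y) x 12 mm thick, fixed to the table, carrying the dishes at the start. Origin: centre of its underside
- dish1: little round glazed dish (blue), open on top: outside diameter 52 mm over its upper 20 mm, tapering to 42 mm at the foot, 30 mm high, wall 5 mm, 60 g. Origin: centre of its underside; z up. There are two to four dishes; absent ones read None from the start. Grip across the outside
- dish2: little round glazed dish (pinkish red), open on top: outside diameter 52 mm over its upper 20 mm, tapering to 42 mm at the foot, 30 mm high, wall 5 mm, 60 g. Origin: centre of its underside; z up. There are two to four dishes; absent ones read None from the start. Grip across the outside
- dish3: little round glazed dish (green), open on top: outside diameter 52 mm over its upper 20 mm, tapering to 42 mm at the foot, 30 mm high, wall 5 mm, 60 g. Origin: centre of its underside; z up. There are two to four dishes; absent ones read None from the start. Grip across the outside
- dish4: little round glazed dish (yellow), open on top: outside diameter 52 mm over its upper 20 mm, tapering to 42 mm at the foot, 30 mm high, wall 5 mm, 60 g. Origin: centre of its underside; z up. There are two to four dishes; absent ones read None from the start. Grip across the outside
- tub: bystander: white plastic tub, 110 mm across, 100 mm high. Origin: centre of its underside
- tool_jar: bystander: amber jar of modelling tools, 68 mm across, 80 mm high, tools up to 135 mm. Origin: centre of its underside
- phone: bystander: black phone lying flat, 75 x 150 x 9 mm. Origin: centre of its underside

How it is judged:
By the outcome, as a careful person would: the job done as asked, in the order asked, and still so for the second after the job is handed in, with the robot touching nothing.
Of dish1, dish2, dish3, dish4 only 2 to 4 are there at a start; the rules pass over those that are not, and their reading is None.
At some moment in a run one of dish1, dish2, dish3, dish4 may be knocked a few centimetres aside while the robot is not near it.
It also fails if it takes over 210 s, if anything falls off the work surface, if the arm or the gripper's body presses on something with over 40 N, if the wrist force passes 120 N, or if a joint passes its speed limit or range.

## Robot

A 6-joint arm with a two-finger parallel gripper is mounted at the origin on the work surface. World frame = base frame: x ahead of the robot, y to its left, z up, the work surface at z = 0. Lengths are in mm, angles in degrees, forces in N, time in s.
With the tool pointing down it reaches from about 425 to 925 mm from the base axis. Payload 12.5 kg.
Tool frame: the origin (TCP) lies at the very end of the fingers, on their centre line; the grasp point (between the pads) lies behind it (env.grip_point_offset is the z of the grasp point in the tool frame, in mm); z points along the fingers, y is the line along which they close (so a half turn about z gives the same grasp; the last joint's range is limited). The gripper opens to 85 mm and grips with 20 to 120 N. Pads are 22 mm wide; open, the fingers measure 114 mm over their backs; the gripper's body (76 mm by 85 mm) begins 54 mm behind the grasp point. The pads swing forward as they close: fully open they stand 13 mm farther back than shut.
Start: joints at [60.241, 28.126, 89.318, -0, 62.55, -6.05], TCP at [251.292, 572.274, 231.327] pointing down, gripper open.
Joint ranges: [-177.58, 177.58], [-47.91, 125.51], [2.72, 160], [-65.01, 245.01], [3.68, 167.84], [-153.87, 153.87]. Speed limits (degrees/s): [127.2, 127.2, 159.86, 180, 180, 180].

## Interface

Orientations are given as [roll, pitch, yaw] about the fixed x, y, z axes, in that order (R = Rz(yaw) Ry(pitch) Rx(roll)).
In Python, from bench import env, eyes, order gives the robot as it stands. The module is installed in compiled form; this text tells all that it offers.
- The arm moves only by the tool arm_command, never from a script. Its argument "series" is a list of rows, each a list of 7 numbers: the shift along the tool's x, y, z each as a share of 0.03 m, from -1 to 1, then the turn, a rotation vector about the tool's x, y, z each as a share of 5 degrees, from -1 to 1, then the finger opening in mm, from 0 to 85.4. In form: [[x, y, z, ax, ay, az, jaw], ...]. A call has 1 to 12 rows; each row shifts and turns the commanded pose from where the row before left it, along the tool's axes as they then stand; what a row does not reach is not made up. A row lasts 1/8 s, in which the tool goes at most 62.5 mm and 10.7 degrees, less where a joint would pass 70% of its speed; a pose out of reach is approached as far as the arm can. A call with a number of a shift or a turn outside -1 to 1 is refused whole. A call with a gripper value outside its range is refused whole. The fingers move at their own pace and stop on an object; the grip force is fixed at half the most. Time passes only in rows, so rows that do not move let the fingers close. It gives the time, the measured TCP pose, the force, the opening and the grip force at its end, in the units of the state.
- env.get_state(): the state, without advancing time (a new reading comes with each control period).
- eyes.grab_frame(name): name is "scene" or "top" or "wrist"; returns the picture (384x512x3 uint8, red, green, blue); there is no depth.
- eyes.calibration(name): a dict with "K" (3x3 intrinsics, pixels), "world_to_cam" (4x4, takes a point from world to camera coordinates). Camera axes: x right, y up, looking along -z (the intrinsics and any distortion apply to the point x, -y, -z); pixel columns grow to the right and rows downward; lengths in mm; the calibration is good to about 2 mm. A picture is of the moment at which its call begins: read the wrist's pose just before it. calibration takes no time and is no camera call; for the wrist camera it gives the pose at the moment of the call.
- order.hand_in(): hands the job in; it is judged then, once.
Trained networks look in the newest picture that a camera, given by its name, has taken for a name from the list of things; names that differ only in an ending like _2 or _b are one class to them, and where a whole thing is asked for, a point or a joint stands for the part that bears it (a point fixed in the world has none). Each returns a list of dicts, best first, with "p" (0 to 1); they miss things now and then, are a little off and sometimes report something else, mostly with a low value. They report only what shows in the picture. A call takes as long as a camera call.
- eyes.masks_of(camera, thing): "region" (384x512 bool, what is visible of it) and "extent" ([left, top, right, bottom] in pixels, round what is visible of it).
- eyes.pinpoint(camera, thing): "pixel" ([column, row] in pixels: a listed point, or the origin of a listed thing).
The state is a dict: "t": time; "q": joint angles; "joint_velocities": joint speeds; "effort": joint torques, N m; "eef_pos": TCP position; "tool_rot": TCP orientation; "ft_force": force on the tool from outside, world axes, zero at the start; "wrist_torque": the same for the moment, N m; "opening": finger opening in mm; "grip_force": force on a finger pad.
Only numpy, scipy, OpenCV 4.12 (cv2) and the standard library are available. Lean on these libraries where they do the work, as an engineer would, in place of code of your own. Each camera call takes 0.05 s, during which the arm holds its last target. There are 200 camera calls.

## Working session

There is one attempt and no reset: what is moved stays moved. The work goes in short steps, Python scripts to look and compute and a tool call to move; the robot and the scene stay as the last step left them, time stands still between calls to the robot, and variables do not carry over. Pictures are saved under pics/ and viewed, at most 14 in all, crops included, and the job is handed in when it is done.

Besides the shell and the picture viewer there is one more tool, called after "Call:" as a command line: name --pt "numbers of a row" for each row, then --argument value for the rest. arm_command: Moves the arm, as the interface text tells. Its arguments: {"type":"object","properties":{"series":{"type":"array","items":{"type":"array","items":{"type":"number"}}}},"required":["series"]}

```bash
mkdir -p pics; cat > h.py <<'E'
import numpy as np, cv2
from bench import env, eyes, order
def cal(c):
    d=eyes.calibration(c); return np.array(d["K"]),np.array(d["world_to_cam"])
def proj(c,P,C=None):
    K,W=C or cal(c); p=W[:3,:3]@np.array(P,float)+W[:3,3]; p=p*[1,-1,-1]; p=K@p; return p[:2]/p[2]
def ray(c,px,C=None):
    K,W=C or cal(c); d=np.linalg.inv(K)@[px[0],px[1],1]; d=d*[1,-1,-1]; R=W[:3,:3]
    o=-R.T@W[:3,3]; d=R.T@d; return o,d/np.linalg.norm(d)
def onz(c,px,z,C=None):
    o,d=ray(c,px,C); return o+d*(z-o[2])/d[2]
def tri(rs):
    A=0;b=0
    for o,d in rs:
        M=np.eye(3)-np.outer(d,d);A=A+M;b=b+M@o
    x=np.linalg.solve(A,b); return x,[round(float(np.linalg.norm((np.eye(3)-np.outer(d,d))@(x-o))),1) for o,d in rs]
def save(c,n,s=1):
    im=eyes.grab_frame(c); cv2.imwrite(f"pics/{n}.png",cv2.resize(im[:,:,::-1],None,fx=s,fy=s)); return im
def st():
    s=env.get_state(); print({k:np.round(s[k],2).tolist() for k in("t","eef_pos","tool_rot","ft_force","opening","grip_force","q")})
    return s
E
cat > a.py <<'E'
from h import *
np.set_printoptions(precision=1,suppress=True)
st(); print(env.grip_point_offset)
for c in("scene","top","wrist"): save(c,c+"0")
things="kiln_floor lid_hinge lid_handle controller key_hole plunger_top key_stand key board dish1 dish2 dish3 dish4 tub tool_jar phone".split()
for t in things:
    rs=[]
    for c in("scene","top"):
        r=eyes.pinpoint(c,t)
        print(t,c,[(np.round(x["pixel"],1).tolist(),round(x["p"],2)) for x in r[:2]])
        if r: rs.append(ray(c,r[0]["pixel"]))
    if len(rs)==2: print("   ",*tri(rs))
E
python3 a.py
```

```text
{'t': 0.0, 'eef_pos': [251.14, 572.06, 230.73], 'tool_rot': [-179.94, -0.01, 156.29], 'ft_force': [0.19, 0.12, -0.36], 'opening': 85.36, 'grip_force': 0.0, 'q': [60.24, 28.16, 89.35, 0.0, 62.55, -6.05]}
-18.700000000000003
kiln_floor scene [([200.1, 154.9], 0.59)]
kiln_floor top [([371.0, 232.8], 0.64)]
    [ 456.6 -271.2   19.4] [2.0, 2.0]
lid_hinge scene [([175.2, 157.2], 0.79)]
lid_hinge top [([374.8, 191.2], 0.7)]
    [ 560.5 -266.4   89. ] [0.7, 0.7]
lid_handle scene [([145.7, 104.6], 0.6)]
lid_handle top [([398.4, 157.2], 0.75)]
    [ 617.1 -268.4  283.4] [3.7, 3.7]
controller scene [([250.7, 229.3], 0.6)]
controller top [([270.4, 182.8], 0.81)]
    [595.   -7.9  -5.7] [0.7, 0.7]
key_hole scene [([145.9, 104.9], 0.37)]
key_hole top [([267.2, 195.3], 0.59)]
    [627.6 -70.6 374. ] [113.5, 113.5]
plunger_top scene [([235.0, 216.2], 0.53)]
plunger_top top [([273.2, 159.1], 0.65)]
    [646.5 -14.7  90.4] [0.9, 0.9]
key_stand scene [([282.5, 184.6], 0.79), ([153.6, 221.8], 0.27)]
key_stand top [([275.5, 246.8], 0.83), ([377.1, 188.9], 0.35)]
    [423.  -16.7   3.5] [1.3, 1.3]
key sc
[... 553 characters left out ...]
 [([356.0, 246.7], 0.91), ([379.7, 240.8], 0.57)]
dish3 top [([185.5, 247.8], 0.92), ([183.3, 208.2], 0.79)]
    [ 424.5  230.3 -100.7] [9.9, 9.9]
dish4 scene [([356.0, 246.7], 0.91), ([379.7, 240.8], 0.57)]
dish4 top [([185.5, 247.8], 0.92), ([183.3, 208.2], 0.79)]
    [ 424.5  230.3 -100.7] [9.9, 9.9]
tub scene [([152.6, 223.8], 0.66)]
tub top [([347.3, 137.5], 0.7), ([268.2, 195.7], 0.47)]
    [ 715.1 -221.9    0.3] [2.5, 2.5]
tool_jar scene [([214.1, 286.5], 0.93), ([349.9, 336.3], 0.37)]
tool_jar top [([258.5, 115.5], 0.61), ([276.4, 245.3], 0.4)]
    [779.   18.8   4.4] [1.1, 1.1]
phone scene [([349.3, 329.9], 0.82)]
phone top [([149.5, 143.8], 0.66)]
    [709.7 312.2   1.7] [4.3, 4.3]
```

```bash
python3 -c "
import cv2
a=[cv2.imread(f'pics/{c}0.png') for c in('scene','top','wrist')]
cv2.imwrite('pics/s1.png',cv2.resize(a[0],(800,600),interpolation=cv2.INTER_CUBIC));cv2.imwrite('pics/t1.png',cv2.resize(a[1],(800,600),interpolation=cv2.INTER_CUBIC))"
cat > d.py <<'E'
from h import *
np.set_printoptions(precision=1,suppress=True)
for c in("scene","top"):
    eyes.grab_frame(c)
    for f in("pinpoint","masks_of"):
        for x in getattr(eyes,f)(c,"dish1"):
            if f=="pinpoint": print(c,np.round(x["pixel"],1),round(x["p"],2),onz(c,x["pixel"],12))
            else: print(c,x["extent"],round(x["p"],2))
E
python3 d.py
```

```text
scene [362.7 220.6] 0.63 [434.5 221.4  12. ]
scene [356.3 246.3] 0.58 [516.8 239.2  12. ]
scene [355.2, 204.2, 378.8, 225.7] 0.74
scene [345.8, 231.7, 366.1, 251.8] 0.56
top [180.6 210.8] 0.85 [524.8 231.9  12. ]
top [182.2 249. ] 0.61 [424.  228.6  12. ]
top [172.6, 238.7, 195.7, 258.3] 0.76
top [166.1, 200.7, 189.9, 224.4] 0.65
```

View pics/s1.png

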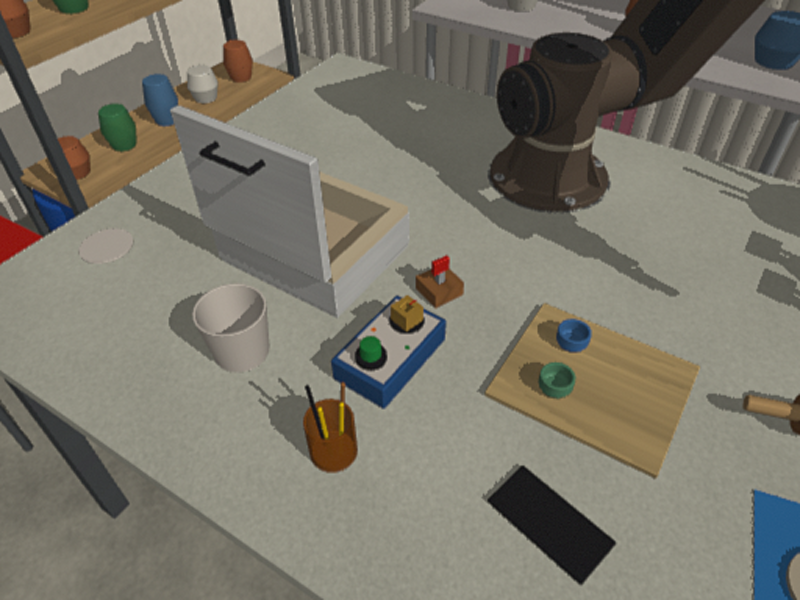

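View pics/t1.png

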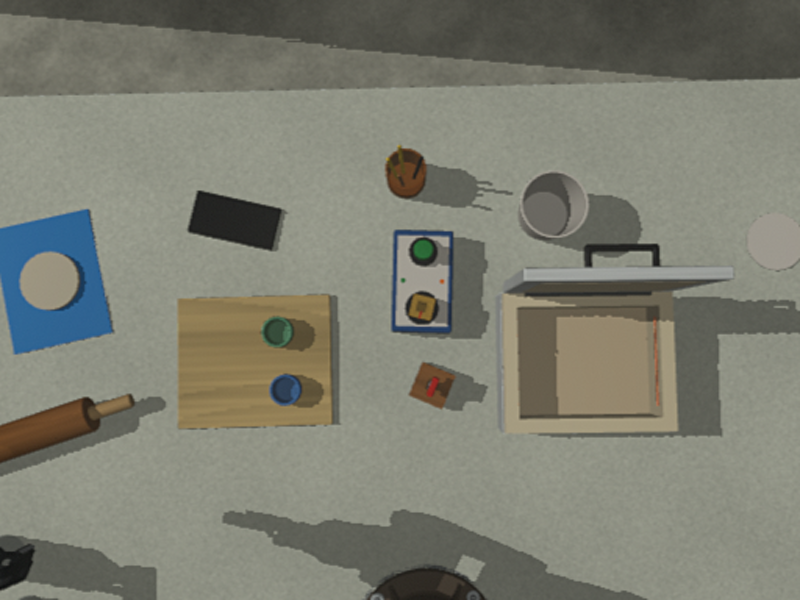

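The scene shows two dishes: blue at top-view px (182,249) and green at (178,212). The kiln is open on the right, and the key is in its stand at about (277,246). The detections agree with the pictures, except the scene-view key_hole, which landed on the lid handle.

```bash
cat > b.py <<'E'
from h import *
from scipy.spatial.transform import Rotation as Ro
np.set_printoptions(precision=1,suppress=True)
s=env.get_state(); K,W=cal("wrist"); R=Ro.from_euler("xyz",s["tool_rot"],degrees=True).as_matrix()
print(K); print("cam in tool",R.T@(-W[:3,:3].T@W[:3,3]-s["eef_pos"])); print("cam axes in tool",R.T@W[:3,:3].T)
T={"blue":[(362.7,220.6),(182.2,249)],"green":[(356.3,246.3),(180.6,210.8)]}
for k,(a,b) in T.items(): print(k,*tri([ray("scene",a),ray("top",b)]))
E
python3 b.py
```

```text
[[274.8   0.  252.8]
 [  0.  274.8 191.8]
 [  0.    0.    1. ]]
cam in tool [  81.3    0.3 -141.8]
cam axes in tool [[-0.   0.9  0.3]
 [ 1.   0.  -0. ]
 [-0.   0.3 -0.9]]
blue [425.7 224.8   5.4] [5.3, 5.3]
green [522.8 235.6  16.5] [4.8, 4.8]
```

Call:
arm_command --pt "0 0 0 0 0 -0.95 85" --pt "0 0 0 0 0 -0.95 85" --pt "0 0 0 0 0 -0.95 85" --pt "0 0 0 0 0 -0.95 85" --pt "0 0 0 0 0 -0.95 85"

```text
t: 2.68
eef_pos: [251.3, 572.3, 231.3]
tool_rot: [180.0, 0.0, -179.8]
ft_force: [-0.4, 0.0, 0.2]
opening: 85.1
grip_force: 0.0
```

Call:
arm_command --pt "-0.61 -0.93 0 0 0 0 85" --pt "-0.61 -0.93 0 0 0 0 85" --pt "-0.61 -0.93 0 0 0 0 85" --pt "-0.61 -0.93 0 0 0 0 85" --pt "-0.61 -0.93 0 0 0 0 85" --pt "-0.61 -0.93 0 0 0 0 85" --pt "-0.61 -0.93 0 0 0 0 85" --pt "-0.61 -0.93 0 0 0 0 85" --pt "-0.61 -0.93 0 0 0 0 85" --pt "-0.61 -0.93 0 0 0 0 85" --pt "-0.61 -0.93 0 0 0 0 85" --pt "-0.61 -0.93 0 0 0 0 85"

```text
t: 4.18
eef_pos: [471.7, 236.7, 231.4]
tool_rot: [180.0, 0.0, -180.0]
ft_force: [-0.0, 1.1, 0.2]
opening: 85.0
grip_force: 0.0
```

```bash
cat > w.py <<'E'
from h import *
import sys
np.set_printoptions(precision=1,suppress=True)
name=sys.argv[1]; st(); C=cal("wrist"); save("wrist",name,1.25)
for a in sys.argv[2:]:
    t,z=a.split(":"); z=float(z)
    for x in eyes.pinpoint("wrist",t)[:4]: print(t,np.round(x["pixel"],1),round(x["p"],2),onz("wrist",x["pixel"],z,C))
E
python3 w.py w1 dish1:12 board:0; python3 d.py
```

```text
{'t': 4.18, 'eef_pos': [471.71, 236.68, 231.44], 'tool_rot': [179.99, 0.02, -179.96], 'ft_force': [-0.04, 1.06, 0.18], 'opening': 85.04, 'grip_force': 0.0, 'q': [19.47, 20.23, 102.9, 0.01, 56.86, -70.57]}
dish1 [251.9 201.9] 0.83 [525.  236.4  12. ]
dish1 [239.1 129.4] 0.71 [425.4 220.   12. ]
board [284.7 164.7] 0.55 [474.5 281.9   0. ]
scene [364.6 218.9] 0.93 [426.8 223.3  12. ]
scene [355.8 246.8] 0.85 [518.8 238.8  12. ]
scene [345.4, 232.4, 368.3, 252.6] 0.87
scene [355.8, 204.4, 377.1, 226.6] 0.62
top [184.8 248.2] 0.78 [425.9 221.7  12. ]
top [179.7 206.5] 0.55 [536.2 234.2  12. ]
top [173.8, 242.1, 192.2, 258.5] 0.59
top [169.8, 198.6, 189.9, 223.6] 0.57
```

View pics/w1.png

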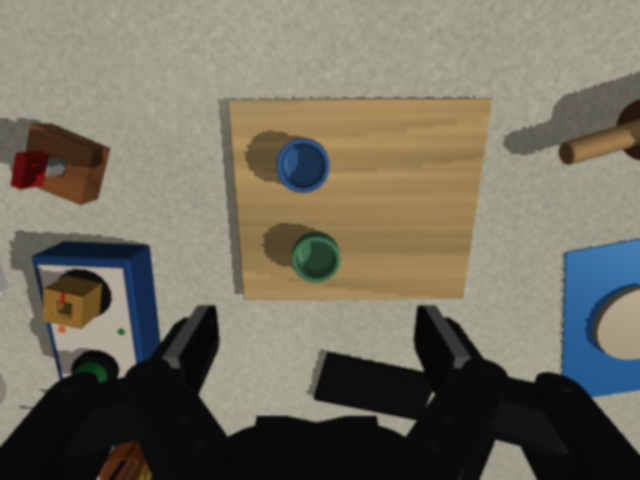

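Blue dish rim at wrist px (242,132) and green at (253,206), both upright on the board. I'm cross-checking position and height with all three views.

```bash
python3 - <<'E'
from h import *
np.set_printoptions(precision=1,suppress=True)
print(onz("wrist",(241.6,132),42),onz("wrist",(253,205.6),42))
for a in ([(239.1,129.4),(364.6,218.9),(184.8,248.2)],[(251.9,201.9),(355.8,246.8),(180.2,209)]):
    print(*tri([ray(c,p) for c,p in zip(("wrist","scene","top"),a)]))
E
```

```text
[424.5 225.9  42. ] [517.9 239.5  42. ]
[425.1 222.2   9.8] [0.8, 0.8, 0.7]
[525.  236.7  15.4] [2.6, 4.0, 6.2]
```

Call:
arm_command --pt "-0.82 0.02 0 0 0 0 85" --pt "-0.82 0.02 0 0 0 0 85" --pt "0 0 1 0 0 0 85" --pt "0 0 1 0 0 0 85" --pt "0 0 1 0 0 0 85" --pt "0 0 1 0 0 0 85" --pt "0 0 1 0 0 0 85" --pt "0 0 0.5 0 0 0 85" --pt "0 0 0.5 0 0 0 85" --pt "0 0 0.5 0 0 0 85" --pt "0 0 0.5 0 0 0 85" --pt "0 0 0.1 0 0 0 85"

```text
t: 6.12
eef_pos: [520.0, 238.8, 17.4]
tool_rot: [-180.0, -0.1, -180.0]
ft_force: [0.2, 0.0, 0.8]
opening: 84.9
grip_force: 0.0
```

Call:
arm_command --pt "0 0 0 0 0 0 45" --pt "0 0 0 0 0 0 45" --pt "0 0 0 0 0 0 45" --pt "0 0 0 0 0 0 45" --pt "0 0 0 0 0 0 45" --pt "0 0 0 0 0 0 45"

```text
t: 6.88
eef_pos: [520.6, 239.0, 19.4]
tool_rot: [180.0, 0.1, -180.0]
ft_force: [-2.6, -0.2, 6.4]
opening: 48.8
grip_force: 61.3
```

Call:
arm_command --pt "0 0 -0.3 0 0 0 45" --pt "0 0 -0.6 0 0 0 45" --pt "0 0 -1 0 0 0 45" --pt "0 0 -1 0 0 0 45" --pt "0 0 -1 0 0 0 45" --pt "0 0 -1 0 0 0 45" --pt "0 0 0 0 0 0 45"

```text
t: 7.75
eef_pos: [521.1, 239.2, 168.5]
tool_rot: [179.9, 0.3, -180.0]
ft_force: [0.0, 0.1, -0.8]
opening: 49.0
grip_force: 61.9
```

```bash
python3 w.py w2 dish1:12
```

```text
{'t': 7.75, 'eef_pos': [521.11, 239.16, 168.53], 'tool_rot': [179.91, 0.28, -179.96], 'ft_force': [0.03, 0.14, -0.83], 'opening': 49.05, 'grip_force': 61.95, 'q': [18.05, 27.96, 100.87, 0.0, 50.88, -72.0]}
dish1 [254.  242.6] 0.92 [604.8 241.7  12. ]
dish1 [234.6  84.8] 0.72 [425.2 221.9  12. ]
```

View pics/w2.png

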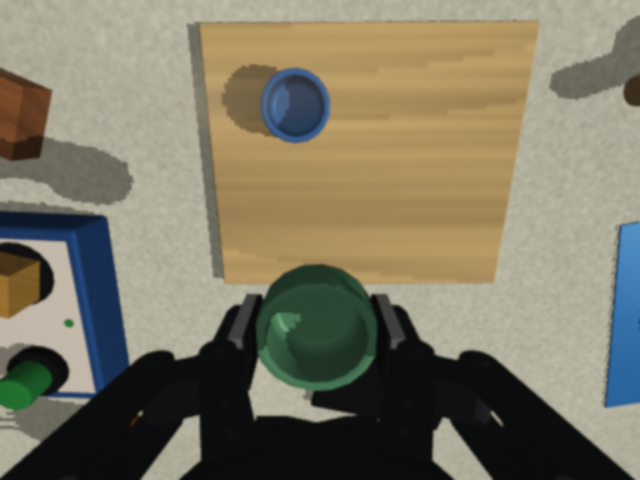

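```bash
python3 - <<'E'
from h import *
p=np.array([521.1,239.2,191.1]);C=cal("wrist")
for d in([-26,0,0],[26,0,0],[0,26,0],[0,-26,0]): print(d,proj("wrist",p+d,C)*1.25)
E
```

```text
[-26, 0, 0] [315.56802697 284.52497465]
[26, 0, 0] [315.6260812  396.69139251]
[0, 26, 0] [381.03126344 343.89122018]
[0, -26, 0] [250.11949873 344.05274271]
```

```bash
cat > fit.py <<'E'
from h import *
import sys
from scipy.optimize import minimize
from scipy.spatial.transform import Rotation as Ro
np.set_printoptions(precision=1,suppress=True)
# pose of the held dish in tool offsets: hull of model vs colour mask
def fit(hue):
    s=env.get_state(); C=cal("wrist"); im=eyes.grab_frame("wrist"); K,W=C
    h=cv2.cvtColor(im,cv2.COLOR_RGB2HSV); m=(abs(h[...,0].astype(int)-hue)<15)&(h[...,1]>70)&(h[...,2]>30)
    n,l,stt,cen=cv2.connectedComponentsWithStats(m.astype(np.uint8))
    i=min((i for i in range(1,n) if stt[i,4]>800),key=lambda i:np.hypot(*(cen[i]-[254,262])))
    hull=cv2.convexHull(np.argwhere(l==i)[:,::-1].astype(np.int32)); M=np.zeros(l.shape,np.uint8); cv2.fillConvexPoly(M,hull,1)
    a=np.linspace(0,2*np.pi,60); P=np.vstack([np.c_[r*np.cos(a),r*np.sin(a),0*a+z] for r,z in((26,30),(26,10),(21,0))])
    T=np.array(s["eef_pos"])
    def cost(v):
        Q=P-[0,0,20]; Q=Q@Ro.from_euler("xyz",[v[3],v[4],0],degrees=True).as_matrix().T+T+[v[0],v[1],v[2]]
        c=(W[:3,:3]@Q.T).T+W[:3,3]; c=(K@(c*[1,-1,-1]).T).T; c=c[:,:2]/c[:,2:]
        N=np.zeros(l.shape,np.uint8); cv2.fillConvexPoly(N,cv2.convexHull((c*16).astype(np.int32)),1,shift=4)
        return 1-(M&N).sum()/(M|N).sum()
    best=None
    for t in(-30,-15,0,15,30):
        r=minimize(cost,[0,0,10,0,t],method="Nelder-Mead",options=dict(initial_simplex=np.array([[0,0,10,0,t]]+[[0,0,10,0,t]+d for d in np.diag([6,4,8,6,12])]),maxiter=500))
        print(t,r.x,round(r.fun,3))
    print("mask",stt[i])
fit(int(sys.argv[1]))
E
python3 fit.py 75
```

```text
-30 [  3.8   0.8   6.4  -0.7 -19.6] 0.026
-15 [  4.3   1.    6.2   3.2 -17.3] 0.024
0 [ 5.2  0.9  6.2  0.5 -7.6] 0.027
15 [5.2 0.9 7.3 4.7 2.9] 0.016
30 [ 4.7  0.4 10.   9.9 10.1] 0.027
mask [ 204  213   98  101 7765]
```

The fit says the dish is held roughly level, with its foot about 7–13 mm below the TCP. I'm moving it over the kiln to measure there.

Call:
arm_command --pt "0.2 -0.5 -0.3 0 0 0 45" --pt "0.2 -1 -0.3 0 0 0 45" --pt "0.2 -1 -0.3 0 0 0 45" --pt "0.2 -1 -0.3 0 0 0 45" --pt "0.2 -1 -0.3 0 0 0 45" --pt "0.2 -1 -0.3 0 0 0 45" --pt "0.2 -1 -0.3 0 0 0 45" --pt "0.2 -1 -0.3 0 0 0 45" --pt "0.2 -1 -0.3 0 0 0 45" --pt "0.2 -1 0 0 0 0 45" --pt "0.2 -1 0 0 0 0 45" --pt "0.2 -1 0 0 0 0 45"

```text
t: 9.4
eef_pos: [447.4, -107.4, 246.2]
tool_rot: [180.0, -0.0, -180.0]
ft_force: [0.2, -0.1, -0.6]
opening: 48.3
grip_force: 62.0
```

Call:
arm_command --pt "0 -1 0 0 0 0 45" --pt "0 -1 0 0 0 0 45" --pt "0 -1 0 0 0 0 45" --pt "0 -1 0 0 0 0 45" --pt "0 -0.5 0 0 0 0 45" --pt "0 0 0 0 0 0 45"

```text
t: 10.15
eef_pos: [448.1, -241.6, 246.0]
tool_rot: [180.0, -0.0, 180.0]
ft_force: [0.9, -0.0, -0.4]
opening: 48.5
grip_force: 62.0
```

```bash
python3 w.py w3 kiln_floor:30 lid_hinge:95.5; python3 d.py|grep -v x; python3 fit.py 75
```

```text
{'t': 10.15, 'eef_pos': [448.14, -241.58, 246.05], 'tool_rot': [179.97, -0.03, 179.96], 'ft_force': [0.92, -0.01, -0.44], 'opening': 48.5, 'grip_force': 61.97, 'q': [-35.77, 17.78, 104.2, 0.01, 58.07, -125.74]}
kiln_floor [231.5 175.4] 0.95 [ 461.9 -269.2   30. ]
kiln_floor [392.4 341.8] 0.64 [750.4  -7.1  30. ]
scene [202.2  91. ] 0.73 [ 171.9 -489.6   12. ]
scene [366.3 217.1] 0.56 [418.9 224.6  12. ]
scene [356.8, 206.3, 381.5, 227.9] 0.55
scene [191.6, 75.3, 209.6, 94.9] 0.53
top [186.8 247.9] 0.56 [426.6 216.5  12. ]
top [383.3 234.8] 0.52 [ 449.2 -303.6   12. ]
top [320.8, 154.8, 466.2, 190.6] 0.33
-30 [  4.    0.6   5.9  -0.  -19.7] 0.024
-15 [  3.6   0.9   6.5   2.4 -19.6] 0.025
0 [5.5 0.6 6.1 0.5 0.6] 0.017
15 [4.9 0.6 7.7 4.5 4.9] 0.019
30 [4.8 0.6 8.1 5.3 5.7] 0.021
mask [ 204  213   98   99 7742]
```

View pics/w3.png

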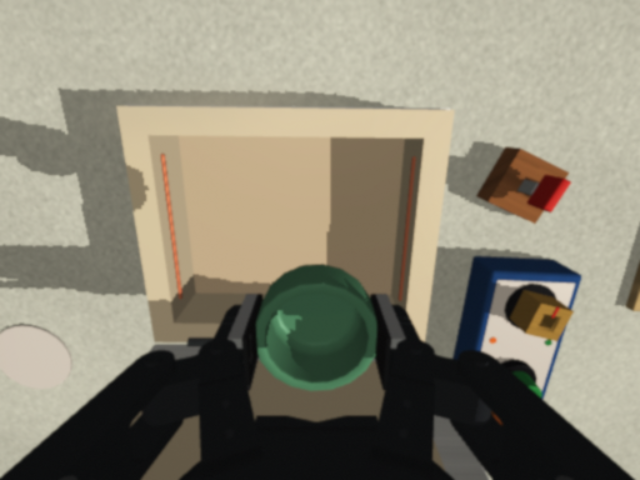

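```bash
python3 - <<'E'
from h import *
np.set_printoptions(precision=1,suppress=True)
for p in[(149,136),(423,138),(118,107),(453,109),(428,340),(152,340)]: print(p,onz("wrist",np.array(p)/1.25,95))
for p in[(188,137),(330,139),(412,139),(190,278)]: print(p,onz("wrist",np.array(p)/1.25,30))
E
```

```text
(149, 136) [ 375.3 -376.4   95. ]
(423, 138) [ 376.8 -152.4   95. ]
(118, 107) [ 353.2 -397.7   95. ]
(453, 109) [ 354.6 -130.6   95. ]
(428, 340) [ 569.7 -128.5   95. ]
(152, 340) [ 569.5 -403.    95. ]
(188, 137) [ 377.9 -367.8   30. ]
(330, 139) [ 379.8 -226.    30. ]
(412, 139) [ 379.8 -143.8   30. ]
(190, 278) [ 531.9 -383.5   30. ]
```

Call:
arm_command --pt "0 0.5 0 0 0 0 45" --pt "0 0.55 0 0 0 0 45" --pt "0 0 1 0 0 0 45" --pt "0 0 1 0 0 0 45" --pt "0 0 1 0 0 0 45" --pt "0 0 1 0 0 0 45" --pt "0 0 1 0 0 0 45" --pt "0 0 0.5 0 0 0 45" --pt "0 0 0.5 0 0 0 45" --pt "0 0 0.3 0 0 0 45" --pt "0 0 0.2 0 0 0 45" --pt "0 0 0 0 0 0 45"

```text
t: 12.15
eef_pos: [448.7, -209.7, 51.2]
tool_rot: [180.0, -0.0, -180.0]
ft_force: [0.5, 0.6, -0.1]
opening: 48.5
grip_force: 62.0
```

Call:
arm_command --pt "0 0 0.1 0 0 0 45" --pt "0 0 0.1 0 0 0 45" --pt "0 0 0 0 0 0 45"

```text
t: 12.52
eef_pos: [448.6, -209.7, 45.2]
tool_rot: [180.0, -0.0, -180.0]
ft_force: [-1.3, -0.6, 0.3]
opening: 49.0
grip_force: 62.0
```

Call:
arm_command --pt "0 0 0.06 0 0 0 45" --pt "0 0 0.06 0 0 0 45" --pt "0 0 0 0 0 0 45"

```text
t: 12.9
eef_pos: [449.4, -210.6, 41.8]
tool_rot: [-179.9, 0.1, -180.0]
ft_force: [0.6, -7.0, -2.2]
opening: 48.9
grip_force: 66.0
```

Call:
arm_command --pt "0 0 0.06 0 0 0 45" --pt "0 0 0 0 0 0 45"

```text
t: 13.15
eef_pos: [449.6, -211.0, 40.2]
tool_rot: [-179.9, 0.1, -180.0]
ft_force: [-0.5, -9.1, -0.3]
opening: 48.6
grip_force: 66.9
```

Call:
arm_command --pt "0 0 -0.1 0 0 0 45" --pt "0 -0.5 0 0 0 0 45" --pt "0 0 0.1 0 0 0 45" --pt "0 0 0 0 0 0 45"

```text
t: 13.65
eef_pos: [448.3, -224.6, 39.4]
tool_rot: [180.0, -0.0, -180.0]
ft_force: [-0.2, -0.2, 0.2]
opening: 48.7
grip_force: 66.6
```

Call:
arm_command --pt "0 0 0.08 0 0 0 45" --pt "0 0 0 0 0 0 45"

```text
t: 13.9
eef_pos: [448.6, -224.5, 37.4]
tool_rot: [180.0, -0.0, -179.9]
ft_force: [-1.0, -0.7, 2.2]
opening: 48.2
grip_force: 66.8
```

Call:
arm_command --pt "0 0 0.03 0 0 0 53" --pt "0 0 0 0 0 0 57" --pt "0 0 0 0 0 0 62" --pt "0 0 0 0 0 0 64"

```text
t: 14.4
eef_pos: [448.7, -224.6, 36.6]
tool_rot: [180.0, 0.0, -180.0]
ft_force: [-0.4, 0.7, 0.3]
opening: 64.0
grip_force: 0.0
```

Call:
arm_command --pt "0 0 -0.2 0 0 0 64" --pt "0 0 -0.5 0 0 0 64" --pt "0 0 -1 0 0 0 64" --pt "0 0 -1 0 0 0 64" --pt "0 0 -1 0 0 0 64" --pt "0 0 -1 0 0 0 64" --pt "0 0 -1 0 0 0 75" --pt "0 0 -1 0 0 0 85"

```text
t: 15.4
eef_pos: [448.4, -224.5, 239.8]
tool_rot: [-180.0, 0.1, -180.0]
ft_force: [0.2, -0.5, 0.2]
opening: 84.9
grip_force: 0.0
```

```bash
python3 w.py w4 dish1:30 key_hole:84 key:8 key_stand:0 plunger_top:88 controller:0; python3 d.py|grep -v x
```

```text
{'t': 15.4, 'eef_pos': [448.37, -224.49, 239.82], 'tool_rot': [-179.97, 0.06, -179.96], 'ft_force': [0.23, -0.54, 0.18], 'opening': 84.85, 'grip_force': 0.0, 'q': [-34.15, 17.51, 105.71, 0.0, 56.7, -124.2]}
dish1 [253.3 165.2] 0.78 [ 447.1 -223.    30. ]
key_hole [424.3 259.4] 0.56 [554.4 -10.5  84. ]
key [401.7 150.1] 0.97 [431.1 -20.5   8. ]
key_stand [401.2 146.8] 0.65 [427.9 -17.6   0. ]
controller [389.1 256.5] 0.56 [602.   -7.2   0. ]
scene [362.8 220.2] 0.6 [433.2 221.1  12. ]
scene [215. 156.] 0.58 [ 431.6 -238.9   12. ]
scene [356.4, 204.5, 377.6, 225.2] 0.93
scene [310.9, 299.4, 393.0, 377.0] 0.71
scene [210.8, 144.7, 223.4, 160.6] 0.7
scene [250.4, 188.2, 273.6, 210.8] 0.66
top [187.4 249.6] 0.85 [422.1 214.9  12. ]
top [355.6 232.6] 0.53 [ 456.7 -230.5   12. ]
top [174.6, 242.1, 190.6, 259.7] 0.89
top [345.7, 223.3, 366.1, 236.8] 0.71
top [245.6, 94.7, 275.1, 125.5] 0.59
```

View pics/w4.png

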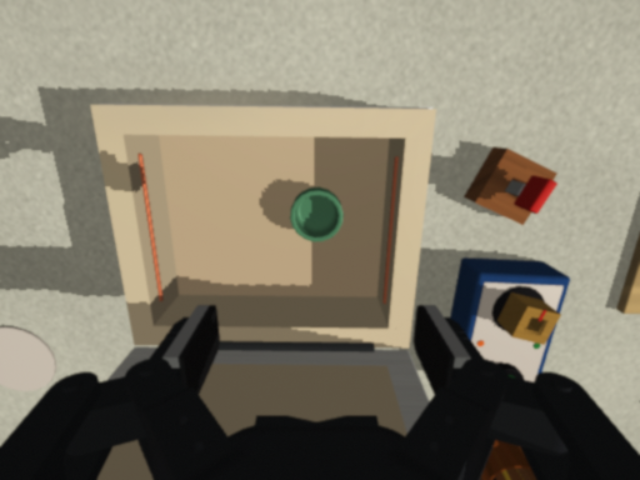

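Green stands upright in the kiln at wrist px (253,171), around (448,-224). Next is the blue dish.

Call:
arm_command --pt "-0.2 0.6 0 0 0 0 85" --pt "-0.2 1 0 0 0 0 85" --pt "0 1 0 0 0 0 85" --pt "0 1 0 0 0 0 85" --pt "0 1 0 0 0 0 85" --pt "0 1 0 0 0 0 85" --pt "0 1 0 0 0 0 85" --pt "0 1 0 0 0 0 85" --pt "0 1 0 0 0 0 85" --pt "0 1 0 0 0 0 85" --pt "0 1 0 0 0 0 85" --pt "0 1 0 0 0 0 85"

```text
t: 17.55
eef_pos: [459.9, 125.2, 237.6]
tool_rot: [180.0, 0.0, -179.9]
ft_force: [0.9, -0.0, -0.2]
opening: 85.2
grip_force: 0.0
```

Call:
arm_command --pt "0.2 1 0.5 0 0 0 85" --pt "0.2 1 0.5 0 0 0 85" --pt "0.2 1 0.5 0 0 0 85" --pt "0.2 0.3 0.5 0 0 0 85" --pt "0.2 0 0.3 0 0 0 85" --pt "0 0 0 0 0 0 85"

```text
t: 18.3
eef_pos: [429.6, 222.3, 168.3]
tool_rot: [-180.0, -0.1, -179.9]
ft_force: [-0.4, -0.4, 0.2]
opening: 85.0
grip_force: 0.0
```

```bash
python3 w.py w5 dish1:12;python3 d.py|grep -v x; python3 - <<'E'
from h import *
C=cal("wrist"); eyes.grab_frame("wrist")
for x in eyes.masks_of("wrist","dish1"):
    r=np.argwhere(x["region"]); c=r.mean(0)[::-1]; print(x["p"],x["extent"],c,onz("wrist",c,32,C))
E
```

```text
{'t': 18.3, 'eef_pos': [429.63, 222.31, 168.33], 'tool_rot': [-179.98, -0.06, -179.94], 'ft_force': [-0.41, -0.38, 0.16], 'opening': 85.01, 'grip_force': 0.0, 'q': [19.53, 21.63, 112.82, 0.01, 45.6, -70.54]}
dish1 [256.6 172.2] 0.77 [423.8 227.3  12. ]
dish1 [ 42.9 178.8] 0.44 [431.5 -12.8  12. ]
scene [365.9 220. ] 0.86 [428.4 227.4  12. ]
scene [214.9 156.8] 0.53 [ 434.7 -237.    12. ]
scene [209.7, 142.8, 223.1, 160.3] 0.74
scene [230.9, 213.1, 243.8, 233.3] 0.61
scene [253.1, 190.1, 270.6, 208.5] 0.32
top [359.3 233.7] 0.75 [ 453.5 -240.2   12. ]
top [183.4 248.6] 0.44 [424.9 225.4  12. ]
top [346.9, 223.1, 369.4, 247.6] 0.87
top [322.8, 154.8, 471.6, 193.6] 0.6
top [182.5, 239.7, 192.6, 246.4] 0.52
0.94 [226.1, 148.7, 282.4, 204.1] [253.95887017 177.89841427] [426.27589705 224.20554336  32.        ]
```

Call:
arm_command --pt "0.1 0.08 0 0 0 0 85" --pt "0 0 1 0 0 0 85" --pt "0 0 1 0 0 0 85" --pt "0 0 1 0 0 0 85" --pt "0 0 0.6 0 0 0 85" --pt "0 0 0.6 0 0 0 85" --pt "0 0 0.5 0 0 0 85" --pt "0 0 0.3 0 0 0 85" --pt "0 0 0 0 0 0 85"

```text
t: 19.92
eef_pos: [427.2, 224.7, 18.2]
tool_rot: [-180.0, -0.0, -180.0]
ft_force: [-0.1, -0.7, -0.7]
opening: 84.9
grip_force: 0.0
```

Call:
arm_command --pt "0 0 0 0 0 0 45" --pt "0 0 0 0 0 0 45" --pt "0 0 0 0 0 0 45" --pt "0 0 0 0 0 0 45" --pt "0 0 0 0 0 0 45" --pt "0 0 0 0 0 0 45"

```text
t: 20.68
eef_pos: [427.6, 224.9, 19.7]
tool_rot: [180.0, 0.1, -180.0]
ft_force: [-1.6, -0.3, 13.4]
opening: 49.2
grip_force: 59.6
```

Call:
arm_command --pt "0 0 -0.3 0 0 0 45" --pt "0 0 -0.6 0 0 0 45" --pt "0 0 -1 0 0 0 45" --pt "0 0 -1 0 0 0 45" --pt "0 0 -1 0 0 0 45" --pt "0 0 -1 0 0 0 45" --pt "-0.3 -0.2 -1 0 0 0 45" --pt "-0.3 -0.6 -1 0 0 0 45" --pt "-0.3 -1 0 0 0 0 45" --pt "-0.3 -1 0 0 0 0 45"

```text
t: 21.92
eef_pos: [463.4, 139.9, 226.5]
tool_rot: [180.0, 0.1, -179.9]
ft_force: [-0.5, 0.3, -0.7]
opening: 49.4
grip_force: 62.2
```

Call:
arm_command --pt "0 -1 -0.1 0 0 0 45" --pt "0 -1 -0.1 0 0 0 45" --pt "0 -1 -0.1 0 0 0 45" --pt "0 -1 0 0 0 0 45" --pt "0 -1 0 0 0 0 45" --pt "0 -1 0 0 0 0 45" --pt "0 -1 0 0 0 0 45" --pt "0 -1 0 0 0 0 45" --pt "0 -1 0 0 0 0 45" --pt "0 -1 0 0 0 0 45" --pt "0 -1 0 0 0 0 45" --pt "0.2 -1 0 0 0 0 45"

```text
t: 23.42
eef_pos: [457.4, -220.2, 235.0]
tool_rot: [-180.0, 0.0, -180.0]
ft_force: [0.5, 0.4, -0.7]
opening: 48.9
grip_force: 62.2
```

Call:
arm_command --pt "0.2 -1 0 0 0 0 45" --pt "0.2 -0.8 0 0 0 0 45" --pt "0 -0.5 0 0 0 0 45" --pt "0 0 0 0 0 0 45"

```text
t: 23.92
eef_pos: [445.7, -288.7, 234.7]
tool_rot: [180.0, 0.0, 180.0]
ft_force: [1.0, 0.6, -0.9]
opening: 49.5
grip_force: 62.2
```

```bash
python3 w.py w6 ; python3 d.py|grep -v x; python3 fit.py 108
```

```text
{'t': 23.92, 'eef_pos': [445.71, -288.7, 234.66], 'tool_rot': [180.0, 0.01, 179.98], 'ft_force': [1.02, 0.62, -0.87], 'opening': 49.47, 'grip_force': 62.17, 'q': [-40.07, 20.29, 102.22, 0.01, 57.48, -130.05]}
scene [213.8 163.7] 0.72 [ 460.7 -221.5   12. ]
scene [179.0, 74.5, 196.9, 93.8] 0.59
scene [211.4, 151.3, 220.0, 165.3] 0.58
scene [109.7, 66.4, 213.9, 177.8] 0.53
top [350.  221.8] 0.64 [ 485.5 -216.7   12. ]
top [405.8 243.4] 0.47 [ 425.3 -362.1   12. ]
top [260.1, 190.2, 280.5, 203.9] 0.71
top [340.6, 214.9, 360.2, 234.7] 0.54
top [394.8, 229.3, 407.2, 236.9] 0.46
-30 [  1.9   0.5   6.8   0.4 -33.8] 0.031
-15 [ 1.5  0.6  7.  -0.2 -5.2] 0.024
0 [1.7 0.5 8.1 2.5 5.2] 0.015
15 [ 1.4  0.4  9.7  5.3 10.2] 0.025
30 [1.8 0.4 8.  5.  3.4] 0.019
mask [ 203  207  100  101 7909]
```

View pics/w6.png

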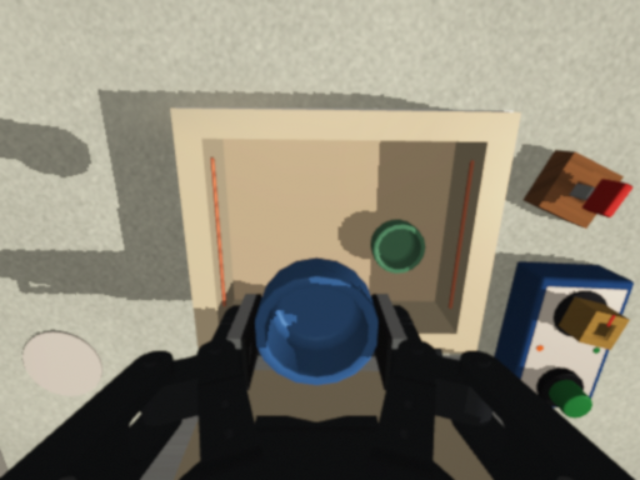

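Green was knocked about 3 cm towards the hinge, now at px (318,197), but it's still upright inside the chamber.

```bash
python3 - <<'E'
from h import *
print(onz("wrist",(318.4,196.8),60))
E
```

```text
[ 475.78684086 -206.85120664   60.        ]
```

Call:
arm_command --pt "0.36 -0.5 0 0 0 0 45" --pt "0 0 1 0 0 0 45" --pt "0 0 1 0 0 0 45" --pt "0 0 1 0 0 0 45" --pt "0 0 1 0 0 0 45" --pt "0 0 1 0 0 0 45" --pt "0 0 0.5 0 0 0 45" --pt "0 0 0.4 0 0 0 45" --pt "0 0 0.3 0 0 0 45" --pt "0 0 0.1 0 0 0 45" --pt "0 0 0 0 0 0 45"

```text
t: 25.7
eef_pos: [435.0, -303.4, 45.8]
tool_rot: [-180.0, 0.0, -180.0]
ft_force: [0.3, 0.7, -1.2]
opening: 49.4
grip_force: 62.2
```

Call:
arm_command --pt "0 0 0.1 0 0 0 45" --pt "0 0 0.06 0 0 0 45" --pt "0 0 0 0 0 0 45"

```text
t: 26.08
eef_pos: [434.9, -303.3, 40.7]
tool_rot: [180.0, -0.0, -180.0]
ft_force: [-0.3, 0.1, -0.3]
opening: 49.3
grip_force: 62.2
```

Call:
arm_command --pt "0 0 0.06 0 0 0 45" --pt "0 0 0.05 0 0 0 45" --pt "0 0 0 0 0 0 45"

```text
t: 26.45
eef_pos: [435.0, -303.3, 37.8]
tool_rot: [-180.0, 0.0, -180.0]
ft_force: [-1.7, 0.0, 4.7]
opening: 49.4
grip_force: 62.8
```

Call:
arm_command --pt "0 0 0 0 0 0 53" --pt "0 0 0 0 0 0 57" --pt "0 0 0 0 0 0 62" --pt "0 0 0 0 0 0 64"

```text
t: 26.95
eef_pos: [434.9, -303.3, 37.4]
tool_rot: [180.0, -0.0, -180.0]
ft_force: [0.1, 0.8, 0.3]
opening: 64.0
grip_force: 0.0
```

Call:
arm_command --pt "0 0 -0.2 0 0 0 64" --pt "0 0 -0.5 0 0 0 64" --pt "0 0 -1 0 0 0 64" --pt "0 0 -1 0 0 0 64" --pt "0 0 -1 0 0 0 64" --pt "0 0 -1 0 0 0 64" --pt "0 0 -1 0 0 0 75" --pt "0 0 -1 0 0 0 85"

```text
t: 27.95
eef_pos: [434.7, -303.1, 240.7]
tool_rot: [-180.0, 0.0, -180.0]
ft_force: [0.2, -0.1, 0.2]
opening: 85.1
grip_force: 0.0
```

```bash
python3 w.py w7 dish1:30 lid_hinge:95.5; python3 - <<'E'
from h import *
np.set_printoptions(precision=1,suppress=True)
for c in("scene","top"):eyes.grab_frame(c)
for t in("lid_handle","lid_hinge"):
    p=[eyes.pinpoint(c,t)[0]["pixel"] for c in("scene","top")]; print(t,*tri([ray(c,q) for c,q in zip(("scene","top"),p)]))
E
```

```text
{'t': 27.95, 'eef_pos': [434.69, -303.07, 240.69], 'tool_rot': [-179.96, 0.05, -179.96], 'ft_force': [0.24, -0.06, 0.25], 'opening': 85.15, 'grip_force': 0.0, 'q': [-42.03, 19.79, 101.96, 0.01, 58.19, -132.08]}
dish1 [253.2 163.1] 0.97 [ 430.8 -301.7   30. ]
dish1 [322.3 199. ] 0.83 [ 480.7 -207.5   30. ]
lid_hinge [278.3 283.4] 0.81 [ 568.  -270.8   95.5]
lid_handle [ 608.7 -200.9   28.5] [145.2, 145.2]Traceback (most recent call last):
  File "<stdin>", line 5, in <module>
IndexError: list index out of range
```

View pics/w7.png

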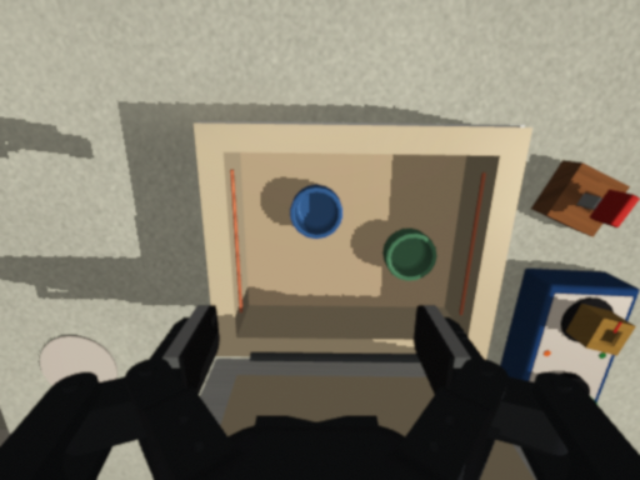

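Both dishes are upright in the chamber: blue px (253,170), green (328,203). Next I'll close the fingers, go over the lid's free edge and swing the lid shut from behind, clear of the handle.

Call:
arm_command --pt "0 0 -1 0 0 0 0" --pt "0 0 -1 0 0 0 0" --pt "0 0 -1 0 0 0 0" --pt "0 0 -1 0 0 0 0" --pt "-0.8 -0.2 -0.5 0 0 0 0" --pt "-1 -0.25 0 0 0 0 0" --pt "-1 -0.25 0 0 0 0 0" --pt "-1 -0.25 0 0 0 0 0" --pt "-1 -0.25 0 0 0 0 0" --pt "-1 -0.25 0 0 0 0 0" --pt "-1 -0.25 0 0 0 0 0" --pt "-0.5 0 0 0 0 0 0"

```text
t: 29.85
eef_pos: [655.1, -354.5, 371.4]
tool_rot: [179.9, -0.1, -180.0]
ft_force: [-0.7, -0.0, -0.0]
opening: -0.1
grip_force: 0.0
```

```bash
python3 w.py w8 lid_handle:283; python3 - <<'E'
import numpy as np
H=np.array([574,95.5])
for th in np.arange(1.6,-.01,-.1):
    F=H+205*np.array([-np.cos(th),np.sin(th)])+18*np.array([np.sin(th),np.cos(th)]);print(round(th,2),np.round(F+[11,0],1))
E
```

```text
{'t': 29.85, 'eef_pos': [655.12, -354.49, 371.39], 'tool_rot': [179.91, -0.12, -179.96], 'ft_force': [-0.72, -0.01, -0.01], 'opening': -0.1, 'grip_force': 0.0, 'q': [-33.5, 34.55, 56.88, 0.01, 88.71, -123.54]}
lid_handle [353.4 155.9] 0.78 [ 618.  -268.4  283. ]
1.6 [609.  299.9]
1.5 [588.5 301.3]
1.4 [567.9 300.6]
1.3 [547.5 297.8]
1.2 [527.5 293.1]
1.1 [508.1 286.4]
1.0 [489.4 277.7]
0.9 [471.7 267.3]
0.8 [455.1 255.1]
0.7 [439.8 241.3]
0.6 [426.  226.1]
0.5 [413.7 209.6]
0.4 [403.2 191.9]
0.3 [394.5 173.3]
0.2 [387.7 153.9]
0.1 [382.8 133.9]
-0.0 [380.  113.5]
```

View pics/w8.png

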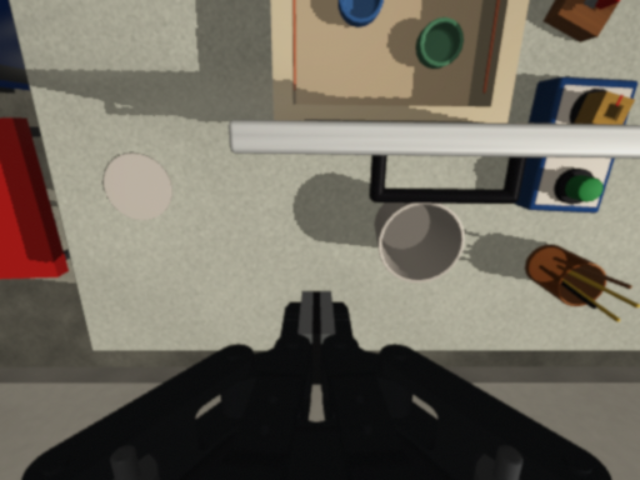

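The picture shows the lid's top edge at row ~140, the handle at cols 375–520 (clear of the fingers at col 317), and the tub off to the right. I'm descending behind the lid.

Call:
arm_command --pt "0.3 0 0.8 0 0 0 0" --pt "0.3 0 0.8 0 0 0 0" --pt "0.3 0 0.8 0 0 0 0" --pt "0.3 0 0.1 0 0 0 0" --pt "0.25 0 0 0 0 0 0" --pt "0.25 0 0 0 0 0 0" --pt "0.25 0 0 0 0 0 0" --pt "0.25 0 0 0 0 0 0"

```text
t: 30.95
eef_pos: [587.9, -354.2, 299.2]
tool_rot: [-180.0, 0.1, -180.0]
ft_force: [2.7, -0.5, 1.5]
opening: 0.1
grip_force: 1.3
```

Call:
arm_command --pt "0.23 0 0.01 0 0 0 0" --pt "0.23 0 0.01 0 0 0 0" --pt "0.23 0 0.01 0 0 0 0" --pt "0.23 0 0.03 0 0 0 0" --pt "0.23 0 0.03 0 0 0 0" --pt "0.23 0 0.03 0 0 0 0" --pt "0.22 0 0.05 0 0 0 0" --pt "0.22 0 0.05 0 0 0 0" --pt "0.22 0 0.05 0 0 0 0" --pt "0.22 0 0.08 0 0 0 0" --pt "0.22 0 0.08 0 0 0 0" --pt "0.22 0 0.08 0 0 0 0"

```text
t: 32.45
eef_pos: [506.5, -354.3, 283.1]
tool_rot: [180.0, 0.0, -180.0]
ft_force: [1.8, 1.2, 1.2]
opening: 0.5
grip_force: 0.9
```

Call:
arm_command --pt "0.21 0 0.1 0 0 0 0" --pt "0.21 0 0.1 0 0 0 0" --pt "0.21 0 0.1 0 0 0 0" --pt "0.2 0 0.12 0 0 0 0" --pt "0.2 0 0.12 0 0 0 0" --pt "0.2 0 0.12 0 0 0 0" --pt "0.18 0 0.14 0 0 0 0" --pt "0.18 0 0.14 0 0 0 0" --pt "0.18 0 0.14 0 0 0 0" --pt "0.17 0 0.15 0 0 0 0" --pt "0.17 0 0.15 0 0 0 0" --pt "0.17 0 0.15 0 0 0 0"

```text
t: 33.95
eef_pos: [438.3, -354.3, 236.9]
tool_rot: [180.0, 0.0, -180.0]
ft_force: [1.9, -0.0, 0.5]
opening: 0.2
grip_force: 0.6
```

Call:
arm_command --pt "0.15 0 0.17 0 0 0 0" --pt "0.15 0 0.17 0 0 0 0" --pt "0.15 0 0.17 0 0 0 0" --pt "0.13 0 0.18 0 0 0 0" --pt "0.13 0 0.18 0 0 0 0" --pt "0.13 0 0.18 0 0 0 0" --pt "0.12 0 0.2 0 0 0 0" --pt "0.12 0 0.2 0 0 0 0" --pt "0.12 0 0.2 0 0 0 0" --pt "0.1 0 0.2 0 0 0 0" --pt "0.1 0 0.2 0 0 0 0" --pt "0.1 0 0.2 0 0 0 0"

```text
t: 35.45
eef_pos: [393.4, -354.4, 169.4]
tool_rot: [-180.0, 0.0, -180.0]
ft_force: [1.3, 0.6, -0.2]
opening: 0.0
grip_force: 0.4
```

Call:
arm_command --pt "0.08 0 0.22 0 0 0 0" --pt "0.08 0 0.22 0 0 0 0" --pt "0.08 0 0.22 0 0 0 0" --pt "0.04 0 0.18 0 0 0 0" --pt "0.04 0 0.18 0 0 0 0" --pt "0.04 0 0.15 0 0 0 0" --pt "0 0 0.1 0 0 0 0" --pt "0 0 0.1 0 0 0 0" --pt "0 0 0.1 0 0 0 0" --pt "0 0 0.08 0 0 0 0" --pt "0 0 0.08 0 0 0 0" --pt "0 0 0 0 0 0 0"

```text
t: 36.95
eef_pos: [382.8, -354.3, 120.7]
tool_rot: [180.0, -0.0, -180.0]
ft_force: [0.3, 0.6, 0.2]
opening: 0.1
grip_force: 0.0
```

Call:
arm_command --pt "0 0 0.06 0 0 0 0" --pt "0 0 0.06 0 0 0 0" --pt "0 0 0.06 0 0 0 0" --pt "0 0 0.06 0 0 0 0" --pt "0 0 0 0 0 0 0"

```text
t: 37.58
eef_pos: [382.8, -354.3, 113.6]
tool_rot: [180.0, 0.0, -180.0]
ft_force: [0.2, 0.1, -0.6]
opening: 0.1
grip_force: 0.0
```

Call:
arm_command --pt "0 0 0.05 0 0 0 0" --pt "0 0 0.05 0 0 0 0" --pt "0 0 0 0 0 0 0"

```text
t: 37.95
eef_pos: [382.8, -354.5, 113.2]
tool_rot: [-179.9, 0.1, -179.9]
ft_force: [-6.9, 7.5, 35.8]
opening: 0.1
grip_force: 18.1
```

Call:
arm_command --pt "0 0 -0.5 0 0 0 0" --pt "0 0 -1 0 0 0 0" --pt "0 0 -1 0 0 0 0" --pt "0 0 -1 0 0 0 0" --pt "-0.3 0.5 -0.5 0 0 0 0" --pt "-0.3 1 0 0 0 0 0" --pt "-0.3 1 0 0 0 0 0" --pt "-0.3 1 0 0 0 0 20" --pt "-0.3 1 0 0 0 0 30" --pt "0 1 0 0 0 0 40" --pt "0 1 0 0 0 0 40" --pt "0 1 0 0 0 0 40"

```text
t: 39.45
eef_pos: [427.4, -127.3, 230.2]
tool_rot: [180.0, -0.0, -179.9]
ft_force: [1.1, -0.0, 0.2]
opening: 40.4
grip_force: 0.0
```

Call:
arm_command --pt "0 1 0 0 0 0 40" --pt "0 1 0 0 0 0 40" --pt "0 1 0 0 0 0 40" --pt "0 0.3 0 0 0 0 40" --pt "0 0 0 0 0 0 40"

```text
t: 40.08
eef_pos: [427.5, -29.8, 230.5]
tool_rot: [180.0, -0.0, -179.9]
ft_force: [-0.2, 0.1, -0.1]
opening: 39.7
grip_force: 0.0
```

```bash
python3 w.py w9 key:8 key_stand:0 key_hole:84 plunger_top:88 lid_handle:136
```

```text
{'t': 40.08, 'eef_pos': [427.46, -29.83, 230.52], 'tool_rot': [180.0, -0.01, -179.88], 'ft_force': [-0.24, 0.13, -0.06], 'opening': 39.73, 'grip_force': 0.0, 'q': [-12.84, 12.18, 115.35, 0.0, 52.48, -102.96]}
key [260.2 167.7] 0.92 [432.3 -18.8   8. ]
key_stand [263.4 163.7] 0.69 [428.5 -14.2   0. ]
key_stand [470.5 197.5] 0.62 [477.8 284.5   0. ]
key_hole [272.6 278.6] 0.97 [554.4  -4.4  84. ]
plunger_top [267.9 341. ] 0.65 [649.   -8.6  88. ]
```

View pics/w9.png

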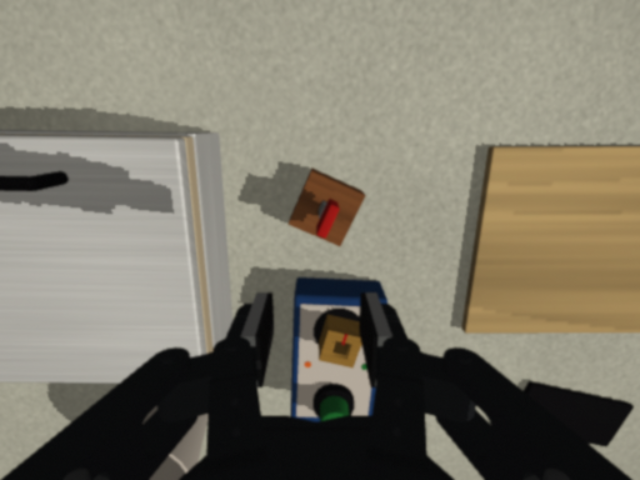

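The lid is shut. The key's red grip is at px (262,175) and runs diagonally in the stand; the brass switch is at (272,273). I'm taking a second, closer viewpoint for triangulation and angles.

Call:
arm_command --pt "-0.8 0.2 0.5 0 0 0 40" --pt "-0.8 0.2 0.5 0 0 0 40" --pt "-0.8 0.2 0 0 0 0 40" --pt "-0.6 0.1 0 0 0 0 40" --pt "0 0 0 0 0 0 40" --pt "0 0 0 0 0 0 40"

```text
t: 41.12
eef_pos: [516.8, -9.5, 200.5]
tool_rot: [180.0, -0.0, -180.0]
ft_force: [-0.4, 0.3, 0.4]
opening: 40.3
grip_force: 0.0
```

```bash
python3 w.py w10 key:8 key_hole:84 plunger_top:88 key_stand:0; python3 - <<'E'
import cv2
im=cv2.resize(cv2.imread("pics/w10.png"),(512,384))
cv2.imwrite("pics/c10.png",cv2.resize(im[60:260,170:370],(600,600),interpolation=cv2.INTER_CUBIC))
E
```

```text
{'t': 41.12, 'eef_pos': [516.83, -9.51, 200.51], 'tool_rot': [179.99, -0.04, -179.98], 'ft_force': [-0.36, 0.3, 0.43], 'opening': 40.35, 'grip_force': 0.0, 'q': [-8.38, 21.53, 106.43, 0.0, 52.07, -98.4]}
key [244.3  98.7] 0.59 [433.1 -18.3   8. ]
key_hole [255.8 224.3] 0.61 [556.3  -5.6  84. ]
plunger_top [250.  304.1] 0.89 [652.9 -11.9  88. ]
key_stand [246.2  93.9] 0.94 [427.7 -16.3   0. ]
```

View pics/c10.png

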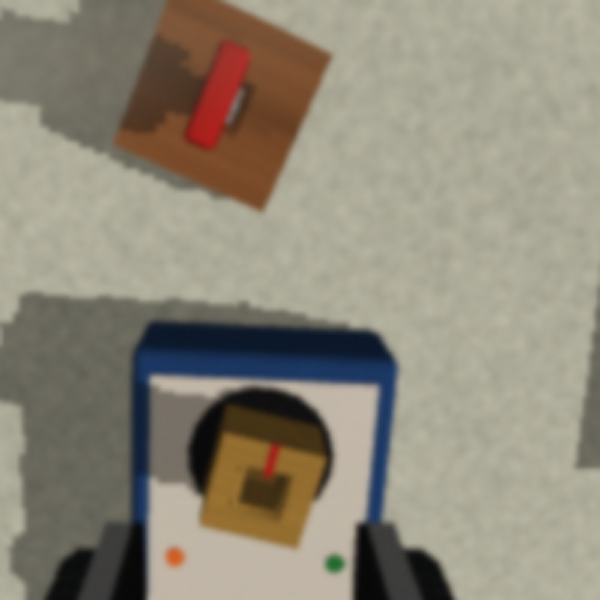

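```bash
python3 - <<'E'
from h import *
np.set_printoptions(precision=1,suppress=True)
C=cal("wrist")
def w(p,z): return onz("wrist",np.array(p)/3+[170,60],z,C)
ang=lambda a,b: np.degrees(np.arctan2(*(b-a)[[1,0]]))
B=[w(p,84) for p in[(225,430),(327,453),(297,548),(200,523)]]
print("brass c",np.mean(B,0),"ang",[ang(B[i],B[(i+1)%4]) for i in range(4)],[np.linalg.norm(B[i]-B[i-1]) for i in range(4)],"hole",w((265,490),84))
k=[w((236,48),76),w((200,144),76)]; print("key",k,np.mean(k,0),ang(*k),np.linalg.norm(k[0]-k[1]))
s=[w(p,30) for p in[(330,55),(265,210),(115,145)]];print("stand",(s[0]+s[2])/2,ang(s[0],s[1]),ang(s[1],s[2]),[np.linalg.norm(s[i]-s[i+1]) for i in(0,1)])
# red mask rect
im=eyes.grab_frame("wrist").astype(int); m=(im[...,0]>120)&(im[...,1]<70)&(im[...,2]<70)
n,l,stt,cen=cv2.connectedComponentsWithStats(m.astype(np.uint8))
i=max((i for i in range(1,n) if cen[i][1]<140),key=lambda i:stt[i,4])
r=cv2.minAreaRect(np.argwhere(l==i)[:,::-1].astype(np.float32)); bp=cv2.boxPoints(r); q=[onz("wrist",p,76,C) for p in bp]
print(stt[i],r,"c",np.mean(q,0),[ang(q[i],q[(i+1)%4]) for i in range(2)],[np.linalg.norm(q[i]-q[(i+1)%4]) for i in range(2)])
a=[ray("wrist",(255.8,224.3)),]
E
```

```text
brass c [555.7  -3.8  84. ] ang [np.float64(76.37566490540394), np.float64(-14.754583536177577), np.float64(-106.11460438393735), np.float64(165.37322199573615)] [np.float64(35.754564889055764), np.float64(35.43734250097968), np.float64(37.292758772592464), np.float64(35.36065398391989)] hole [555.9  -2.9  84. ]
key [array([414.9, -12.2,  76. ]), array([442.3, -23.5,  76. ])] [428.6 -17.9  76. ] -22.331587518144193 29.687516284196867
stand [428.6 -18.3  30. ] -22.87402224717739 -112.98658757820411 [np.float64(57.96461853886549), np.float64(59.287529566658456)]
[232  73  22  37 391] ((242.60330200195312, 91.2360610961914), (11.498823165893555, 37.89752960205078), 21.370620727539062) c [428.  -17.9  76. ] [np.float64(156.46314712639503), np.float64(70.12556924226382)] [np.float64(32.83294871251607), np.float64(10.173484777141843)]
```

Call:
arm_command --pt "0.6 -0.07 0 0 0 0.9 50" --pt "0.6 0 0 0 0 0.9 50" --pt "0.6 0 0 0 0 0.9 50" --pt "0.6 0 0 0 0 0.9 50" --pt "0.6 0 0 0 0 0.92 50" --pt "0 0 0 0 0 0 50" --pt "0 0 0 0 0 0 50"

```text
t: 42.3
eef_pos: [429.9, 2.4, 200.9]
tool_rot: [180.0, 0.1, 157.5]
ft_force: [-0.2, -0.6, 0.8]
opening: 49.7
grip_force: 0.0
```

```bash
cat > red.py <<'E'
from h import *
import sys
np.set_printoptions(precision=1,suppress=True)
z=float(sys.argv[1]); s=st(); C=cal("wrist"); im=eyes.grab_frame("wrist").astype(int); m=(im[...,0]>110)&(im[...,1]<75)&(im[...,2]<75)
n,l,stt,cen=cv2.connectedComponentsWithStats(m.astype(np.uint8))
for i in range(1,n):
    if stt[i,4]<100: continue
    r=cv2.minAreaRect(np.argwhere(l==i)[:,::-1].astype(np.float32)); q=[onz("wrist",p,z,C) for p in cv2.boxPoints(r)]
    print(stt[i],r[2],np.mean(q,0),[(np.degrees(np.arctan2(*(q[j+1]-q[j])[[1,0]])).round(1),np.linalg.norm(q[j]-q[j+1]).round(1)) for j in(0,1)])
E
python3 red.py 76; python3 -c "
from h import *
C=cal('wrist');eyes.grab_frame('wrist')
for x in eyes.pinpoint('wrist','key')[:1]:print(onz('wrist',x['pixel'],8,C))"
```

```text
{'t': 42.3, 'eef_pos': [429.88, 2.42, 200.92], 'tool_rot': [179.98, 0.05, 157.54], 'ft_force': [-0.21, -0.62, 0.77], 'opening': 49.67, 'grip_force': 0.0, 'q': [-8.5, 14.72, 117.5, 0.01, 47.72, -76.04]}
[210 161  50  10 286] 90.0 [404.1  -5.9  76. ] [(np.float64(67.5), np.float64(48.3)), (np.float64(-22.1), np.float64(9.1))]
[228 174  31  31 466] 90.0 [430.1  -7.8  76. ] [(np.float64(67.5), np.float64(30.0)), (np.float64(-22.2), np.float64(32.1))]
[429.58816508 -17.9748132    8.        ]
```

```bash
sed -i 's/m=(im.*$/m=(im[...,0]>3.2*im[...,1])\&(im[...,0]>3.2*im[...,2])\&(im[...,0]>90)/' red.py; python3 red.py 76
```

```text
{'t': 42.45, 'eef_pos': [429.68, 2.43, 200.62], 'tool_rot': [179.99, 0.01, 157.49], 'ft_force': [-0.41, -1.13, 0.46], 'opening': 49.92, 'grip_force': 0.0, 'q': [-8.5, 14.75, 117.52, 0.01, 47.72, -75.99]}
[228 171  10  33 291] 90.0 [423.7 -16.8  76. ] [(np.float64(67.4), np.float64(9.0)), (np.float64(-23.6), np.float64(34.0))]
```

Call:
arm_command --pt "-0.2 -0.65 0 0 0 0 50" --pt "0 0 1 0 0 0 50" --pt "0 0 1 0 0 0 50" --pt "0 0 0.6 0 0 0 50" --pt "0 0 0.4 0 0 0 50" --pt "0 0 0 0 0 0 50" --pt "0 0 0 0 0 0 50"

```text
t: 43.38
eef_pos: [427.5, -17.8, 111.2]
tool_rot: [180.0, 0.0, 157.5]
ft_force: [-0.6, 0.9, 1.2]
opening: 49.9
grip_force: 0.0
```

```bash
python3 red.py 76; python3 w.py w11; python3 - <<'E'
import cv2
im=cv2.imread("pics/w11.png"); cv2.imwrite("pics/c11.png",im)
E
```

```text
{'t': 43.38, 'eef_pos': [427.55, -17.75, 111.17], 'tool_rot': [179.99, 0.04, 157.45], 'ft_force': [-0.62, 0.94, 1.15], 'opening': 49.93, 'grip_force': 0.0, 'q': [-11.24, 23.59, 123.4, 0.01, 32.97, -78.7]}
[244 191  15  50 544] 2.4895529747009277 [422.7 -16.7  76. ] [(np.float64(154.6), np.float64(37.4)), (np.float64(64.8), np.float64(8.9))]
{'t': 43.42, 'eef_pos': [427.59, -17.76, 111.28], 'tool_rot': [179.98, 0.07, 157.45], 'ft_force': [-0.01, -0.6, -1.48], 'opening': 50.0, 'grip_force': 0.0, 'q': [-11.24, 23.57, 123.4, 0.01, 32.96, -78.7]}
```

View pics/c11.png

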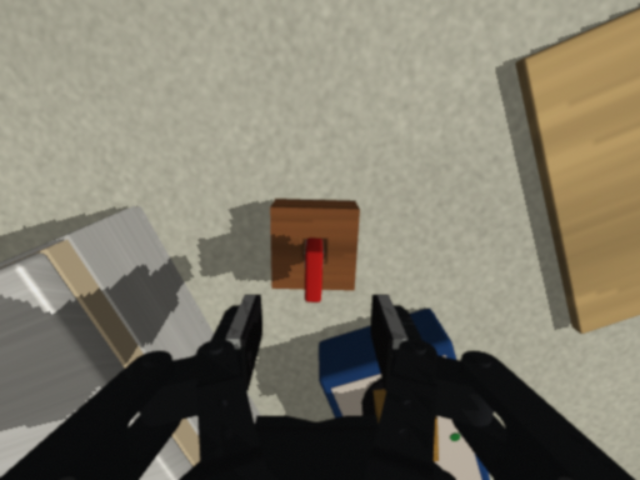

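The key and stand line up with the fingers (red at px 306–322 × 238–302, centred between the fingers), so I'm descending to grip.

Call:
arm_command --pt "0 0 0.6 0 0 0 50" --pt "0 0 0.6 0 0 0 50" --pt "0 0 0.5 0 0 0 50" --pt "0 0 0.4 0 0 0 50" --pt "0 0 0.1 0 0 0 50" --pt "0 0 0 0 0 0 50"

```text
t: 44.22
eef_pos: [427.3, -17.7, 44.8]
tool_rot: [180.0, 0.0, 157.4]
ft_force: [-0.7, 0.1, -0.1]
opening: 49.9
grip_force: 0.0
```

Call:
arm_command --pt "0 0 0 0 0 0 30" --pt "0 0 0 0 0 0 20" --pt "0 0 0 0 0 0 5" --pt "0 0 0 0 0 0 5" --pt "0 0 0 0 0 0 5" --pt "0 0 0 0 0 0 5"

```text
t: 44.98
eef_pos: [427.4, -17.7, 45.0]
tool_rot: [180.0, 0.0, 157.4]
ft_force: [0.6, 0.9, 6.4]
opening: 8.9
grip_force: 61.9
```

Call:
arm_command --pt "0 0 -0.2 0 0 0 5" --pt "0 0 -0.4 0 0 0 5" --pt "0 0 -0.6 0 0 0 5" --pt "0 0 -0.8 0 0 0 5" --pt "0 0 -0.8 0 0 0 5" --pt "0 0 -0.6 0 0 0 5" --pt "0 0 0 0 0 0 5"

```text
t: 45.85
eef_pos: [427.6, -17.8, 148.1]
tool_rot: [180.0, 0.2, 157.4]
ft_force: [-0.6, -0.5, -0.2]
opening: 8.8
grip_force: 61.1
```

```bash
python3 red.py 178; python3 w.py w12; python3 - <<'E'
from h import *
im=cv2.resize(cv2.imread("pics/w12.png"),(512,384)); cv2.imwrite("pics/c12.png",cv2.resize(im[190:340,180:330],(600,600),interpolation=cv2.INTER_CUBIC))
C=cal("wrist"); s=env.get_state();T=np.array(s["eef_pos"]);a=np.radians(s["tool_rot"][2]);v=-np.array([np.cos(a),np.sin(a),0])
for d in(-16,16): print(d,proj("wrist",T+v*d+[0,0,31],C), proj("wrist",T+v*d*6/16+[0,0,-37],C))
E
```

```text
{'t': 45.85, 'eef_pos': [427.63, -17.78, 148.14], 'tool_rot': [179.96, 0.17, 157.44], 'ft_force': [-0.56, -0.51, -0.17], 'opening': 8.83, 'grip_force': 61.07, 'q': [-11.24, 19.57, 121.37, 0.01, 38.89, -78.69]}
[244 228  20  76 868] 90.0 [421.5 -14.5 178. ] [(np.float64(67.3), np.float64(8.5)), (np.float64(-21.9), np.float64(41.0))]
{'t': 45.9, 'eef_pos': [427.27, -17.72, 147.26], 'tool_rot': [179.98, 0.09, 157.44], 'ft_force': [-0.24, -1.3, -0.04], 'opening': 9.21, 'grip_force': 61.07, 'q': [-11.24, 19.66, 121.42, 0.01, 38.83, -78.69]}
-16 [252.00784144 251.42719181] [252.1552084  213.74727871]
16 [252.11754105 308.53243397] [252.18071482 229.20925875]
```

View pics/c12.png

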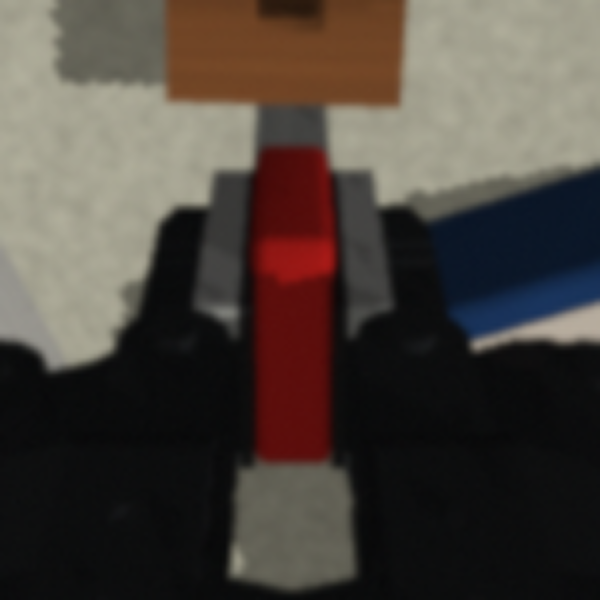

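The key is held straight, with its top face at px rows 250–305, about 1 mm to the robot side of the TCP. I'm turning to the hole's angle and looking at the switch from closer.

Call:
arm_command --pt "0 0 -0.5 0 0 -0.78 5" --pt "0 0 -0.5 0 0 -0.78 5" --pt "-0.6 0.2 0 0 0 0 5" --pt "-0.6 0.2 0 0 0 0 5" --pt "-0.6 0.2 0 0 0 0 5" --pt "-0.6 0.2 0 0 0 0 5" --pt "-0.6 0.2 0 0 0 0 5" --pt "-0.6 0.2 0 0 0 0 5" --pt "-0.6 0.2 0 0 0 0 5" --pt "-0.6 0.2 0 0 0 0 5" --pt "-0.3 0.2 0 0 0 0 5" --pt "0 0 0 0 0 0 5"

```text
t: 47.45
eef_pos: [588.8, -4.2, 175.8]
tool_rot: [-180.0, -0.1, 165.3]
ft_force: [-0.5, -0.3, -0.9]
opening: 9.0
grip_force: 61.1
```

```bash
cat > brass.py <<'E'
from h import *
np.set_printoptions(precision=1,suppress=True)
st(); C=cal("wrist"); im=eyes.grab_frame("wrist"); cv2.imwrite("pics/brass.png",im[:,:,::-1])
p=proj("wrist",[555.6,-4,84],C); print("expected",p)
h=cv2.cvtColor(im,cv2.COLOR_RGB2HSV).astype(int); u,v=int(p[0]),int(p[1])
y=(abs(h[...,0]-20)<9)&(h[...,1]>110)
V=h[...,2]; win=np.zeros_like(y); win[max(0,v-60):v+60,max(0,u-60):u+60]=1
print("V hist",np.percentile(V[y&win],[5,25,50,75,95]))
m=(y&win&(V>0.75*np.percentile(V[y&win],90))).astype(np.uint8)
n,l,stt,cen=cv2.connectedComponentsWithStats(m); i=1+np.argmax(stt[1:,4]); r=cv2.minAreaRect(np.argwhere(l==i)[:,::-1].astype(np.float32))
c=cv2.convexHull(np.argwhere(l==i)[:,::-1].astype(np.float32)); q4=cv2.approxPolyN(c,4)[0]
q=np.array([onz("wrist",p,84,C) for p in q4]); e=np.roll(q,-1,0)-q
print(stt[i],q4.tolist(),"c",q.mean(0),"ang",np.degrees(np.arctan2(e[:,1],e[:,0])),"len",np.linalg.norm(e,axis=1))
for x in eyes.pinpoint("wrist","key_hole")[:1]: print("net",x["pixel"],x["p"],onz("wrist",x["pixel"],84,C))
E
python3 brass.py
```

```text
{'t': 47.45, 'eef_pos': [588.81, -4.18, 175.84], 'tool_rot': [-180.0, -0.07, 165.26], 'ft_force': [-0.5, -0.29, -0.95], 'opening': 8.96, 'grip_force': 61.08, 'q': [-6.84, 28.7, 98.03, 0.01, 53.34, -82.1]}
expected [242.5 161.1]
V hist [ 50.  88. 140. 143. 146.]
[ 221  141   42   41 1298] [[262.0, 181.0], [222.26922607421875, 181.0], [220.73077392578125, 141.0], [262.0, 141.0]] c [555.8  -4.7  84. ] ang [-104.8  165.3   75.2  -14.2] len [35.1 35.1 34.8 35.1]
net [242.6, 159.8] 0.61 [554.6  -3.6  84. ]
```

Call:
arm_command --pt "0.5 -0.15 0.4 0 0 0 5" --pt "0.55 -0.15 0.4 0 0 0 5" --pt "0 0 0.4 0 0 0 5" --pt "0 0 0.3 0 0 0 5" --pt "0 0 0 0 0 0 5" --pt "0 0 0 0 0 0 5"

```text
t: 48.3
eef_pos: [556.6, -5.2, 131.8]
tool_rot: [180.0, 0.0, 165.2]
ft_force: [0.9, -1.1, -0.7]
opening: 9.1
grip_force: 61.1
```

```bash
python3 w.py w13; python3 - <<'E'
from h import *
im=cv2.resize(cv2.imread("pics/w13.png"),(512,384)); cv2.imwrite("pics/c13.png",cv2.resize(im[170:320,180:330],(600,600),interpolation=cv2.INTER_CUBIC))
C=cal("wrist")
for d in((556,-4.5,84),): print(proj("wrist",d,C))
a=np.radians(-14.8);R=np.array([[np.cos(a),-np.sin(a)],[np.sin(a),np.cos(a)]])
print([ (4*(proj("wrist",[*(np.array([556,-4.5])+R@[x,y]),84],C)-[180,170])).round(0).tolist() for x,y in((-18,-18),(-18,18),(-7,-7),(-7,7),(7,7))])
E
```

```text
{'t': 48.3, 'eef_pos': [556.61, -5.18, 131.82], 'tool_rot': [179.99, 0.02, 165.24], 'ft_force': [0.94, -1.11, -0.68], 'opening': 9.05, 'grip_force': 61.08, 'q': [-7.33, 29.68, 104.98, 0.01, 45.33, -82.58]}
[252.72936787 214.47494373]
[[192.0, 86.0], [390.0, 86.0], [253.0, 143.0], [329.0, 143.0], [328.0, 212.0]]
```

View pics/c13.png

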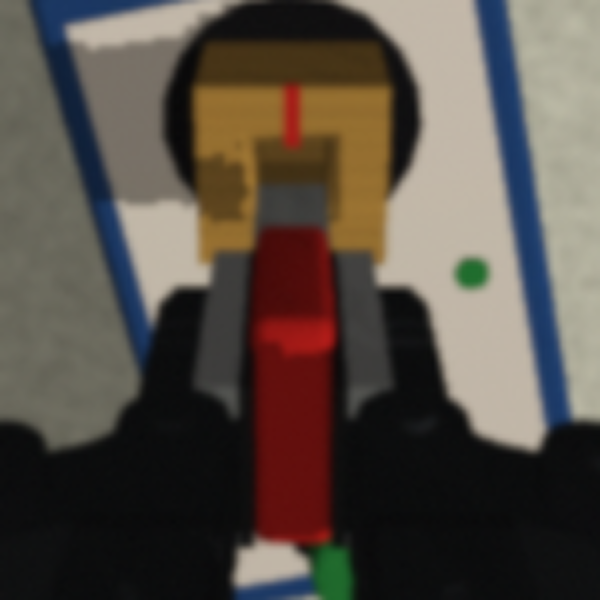

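Hole, shaft and brass are centred in columns (hole 255–338, shaft 257–327 in the crop). I'm fitting the key's fore-aft offset and tilt from the visible edges.

```bash
python3 - <<'E'
from h import *
from scipy.optimize import least_squares
C=cal("wrist"); s=env.get_state();T=np.array(s["eef_pos"]);a=np.radians(s["tool_rot"][2]);v=-np.array([np.cos(a),np.sin(a),0])
obs=np.array([250.5,305,227,215.75]); pts=np.array([(-16,68),(16,68),(-16,40),(-6,0)])
def f(x,full=True):
    dv,dz,t=x; t=np.radians(t); r=[]
    for p,z in pts:
        z-=56; vv=dv+p*np.cos(t)+z*np.sin(t); zz=dz+19+z*np.cos(t)-p*np.sin(t)
        r.append(proj("wrist",T+v*vv+[0,0,zz],C)[1])
    return np.array(r)-obs
print(f([0,0,0])); r=least_squares(f,[0,0,0]); print(r.x,r.fun)
r=least_squares(lambda x:f([x[0],x[1],0]),[0,0]); print(r.x,r.fun)
# axis offset at base
E
```

```text
[ 0.81157068  3.40961258 -1.9466094  -2.12525245]
[ 4.46791189 -7.65530259 -0.68684173] [ 0.26818081 -0.06546162 -0.44180593  0.24301634]
[ 4.97137333 -8.40890228] [ 0.83610673 -0.31895685 -0.37713494 -0.33620973]
```

Call:
arm_command --pt "0.07 0.02 0 0 0 0 5" --pt "0 0 0.1 0 0 0 5" --pt "0 0 0.1 0 0 0 5" --pt "0 0 0.1 0 0 0 5" --pt "0 0 0.1 0 0 0 5" --pt "0 0 0 0 0 0 5"

```text
t: 49.1
eef_pos: [554.2, -4.0, 119.4]
tool_rot: [180.0, -0.0, 165.2]
ft_force: [0.4, -0.2, -0.8]
opening: 9.0
grip_force: 61.1
```

Call:
arm_command --pt "0 0 0.07 0 0 0 5" --pt "0 0 0.07 0 0 0 5" --pt "0 0 0 0 0 0 5"

```text
t: 49.48
eef_pos: [554.4, -4.1, 115.4]
tool_rot: [180.0, 0.0, 165.2]
ft_force: [0.9, 0.5, -0.6]
opening: 9.2
grip_force: 61.0
```

Call:
arm_command --pt "0 0 0.07 0 0 0 5" --pt "0 0 0.07 0 0 0 5" --pt "0 0 0.07 0 0 0 5" --pt "0 0 0 0 0 0 5"

```text
t: 49.98
eef_pos: [554.4, -4.1, 109.0]
tool_rot: [180.0, 0.0, 165.2]
ft_force: [3.7, -0.3, -0.1]
opening: 9.2
grip_force: 61.0
```

Call:
arm_command --pt "0 0 0.07 0 0 0 5" --pt "0 0 0.07 0 0 0 5" --pt "0 0 0.07 0 0 0 5" --pt "0 0 0 0 0 0 5"

```text
t: 50.48
eef_pos: [554.4, -4.0, 102.7]
tool_rot: [180.0, 0.0, 165.2]
ft_force: [2.4, -0.8, -2.4]
opening: 8.8
grip_force: 60.8
```

Call:
arm_command --pt "-0.01 0 0.07 0 0 0 5" --pt "0 0 0.07 0 0 0 5" --pt "0 0 0.05 0 0 0 5" --pt "0 0 0 0 0 0 5"

```text
t: 50.98
eef_pos: [554.5, -4.1, 97.0]
tool_rot: [180.0, -0.0, 165.2]
ft_force: [2.5, -1.5, -2.0]
opening: 8.7
grip_force: 60.9
```

Call:
arm_command --pt "0 0 0.05 0 0 0 5" --pt "0 0 0.05 0 0 0 5" --pt "0 0 0 0 0 0 5"

```text
t: 51.35
eef_pos: [554.7, -4.1, 95.0]
tool_rot: [180.0, 0.0, 165.2]
ft_force: [-0.4, 0.1, 9.5]
opening: 8.9
grip_force: 62.6
```

The key bottomed at the expected depth (TCP 95, so its base is at 58). Next I turn it clockwise.

Call:
arm_command --pt "0 0.003 0 0 0 0.4 5" --pt "0 0.003 0 0 0 0.8 5" --pt "0 0.003 0 0 0 0.8 5" --pt "0 0.003 0 0 0 0.8 5" --pt "0 0.003 0 0 0 0.8 5" --pt "0 0.003 0 0 0 0.8 5" --pt "0 0 0 0 0 0 5"

```text
t: 52.22
eef_pos: [555.5, -4.1, 95.0]
tool_rot: [180.0, 0.1, 143.2]
ft_force: [1.6, -4.5, 8.8]
opening: 8.9
grip_force: 62.3
```

Call:
arm_command --pt "0 0.003 0 0 0 0.8 5" --pt "0 0.003 0 0 0 0.8 5" --pt "0 0.003 0 0 0 0.8 5" --pt "0 0.003 0 0 0 0.8 5" --pt "0 0.003 0 0 0 0.8 5" --pt "0 0.003 0 0 0 0.6 5" --pt "0 0 0 0 0 0 5"

```text
t: 53.1
eef_pos: [556.0, -3.8, 95.0]
tool_rot: [179.9, 0.1, 120.2]
ft_force: [1.4, -4.4, 8.4]
opening: 9.1
grip_force: 62.3
```

```bash
python3 -c "
from h import *
s=st();print(s['wrist_torque'])"
```

```text
{'t': 53.1, 'eef_pos': [555.95, -3.83, 95.01], 'tool_rot': [179.91, 0.11, 120.21], 'ft_force': [1.43, -4.36, 8.44], 'opening': 9.1, 'grip_force': 62.27, 'q': [-7.19, 32.7, 106.75, -0.05, 40.41, -37.36]}
[-0.88301236 -0.37986886  0.03548978]
```

Call:
arm_command --pt "0 0.003 0 0 0 0.5 5" --pt "0 0.003 0 0 0 0.5 5" --pt "0 0.003 0 0 0 0.5 5" --pt "0 0.003 0 0 0 0.4 5" --pt "0 0 0 0 0 0 5"

```text
t: 53.72
eef_pos: [556.2, -3.8, 95.0]
tool_rot: [179.9, 0.1, 110.7]
ft_force: [0.6, -5.1, 9.2]
opening: 9.0
grip_force: 62.3
```

```bash
python3 -c "
from h import *
s=st();print(s['wrist_torque'])"
```

```text
{'t': 53.72, 'eef_pos': [556.18, -3.76, 95.01], 'tool_rot': [179.91, 0.09, 110.73], 'ft_force': [0.62, -5.09, 9.21], 'opening': 8.96, 'grip_force': 62.32, 'q': [-7.17, 32.72, 106.71, -0.06, 40.45, -27.85]}
[-1.0122445  -0.23967364  0.05206069]
```

Call:
arm_command --pt "0 0 0 0 0 0.4 5" --pt "0 0 0 0 0 0.4 5" --pt "0 0 0 0 0 0 5"

```text
t: 54.1
eef_pos: [556.3, -3.8, 95.0]
tool_rot: [179.9, 0.1, 106.7]
ft_force: [2.3, -5.8, 7.5]
opening: 9.1
grip_force: 62.3
```

```bash
python3 -c "
from h import *
s=st();print(s['wrist_torque'])"
```

```text
{'t': 54.1, 'eef_pos': [556.26, -3.77, 95.0], 'tool_rot': [179.89, 0.09, 106.73], 'ft_force': [2.34, -5.81, 7.51], 'opening': 9.09, 'grip_force': 62.28, 'q': [-7.17, 32.72, 106.71, -0.06, 40.44, -23.85]}
[-1.02391393 -0.35958251  0.04148962]
```

Call:
arm_command --pt "0 0 0 0 0 0.3 5" --pt "0 0 0 0 0 0.3 5" --pt "0 0 0 0 0 0 5"

```text
t: 54.48
eef_pos: [556.3, -3.8, 95.0]
tool_rot: [179.9, 0.1, 103.7]
ft_force: [1.8, -5.4, 7.8]
opening: 9.2
grip_force: 62.3
```

```bash
python3 -c "
from h import *
s=st();print(s['wrist_torque'])"
```

```text
{'t': 54.48, 'eef_pos': [556.28, -3.75, 95.01], 'tool_rot': [179.88, 0.09, 103.74], 'ft_force': [1.85, -5.41, 7.83], 'opening': 9.2, 'grip_force': 62.25, 'q': [-7.17, 32.72, 106.7, -0.06, 40.44, -20.86]}
[-0.99682873 -0.37443902  0.01990033]
```

Call:
arm_command --pt "0 0 0 0 0 0.3 5" --pt "0 0 0 0 0 0.3 5" --pt "0 0 0 0 0 0 5"

```text
t: 54.85
eef_pos: [556.3, -3.8, 95.0]
tool_rot: [179.9, 0.1, 100.7]
ft_force: [2.0, -5.2, 8.1]
opening: 9.2
grip_force: 62.2
```

```bash
python3 -c "
from h import *
s=st();print(s['wrist_torque'])"
```

```text
{'t': 54.85, 'eef_pos': [556.33, -3.76, 95.03], 'tool_rot': [179.87, 0.08, 100.74], 'ft_force': [2.0, -5.17, 8.05], 'opening': 9.22, 'grip_force': 62.23, 'q': [-7.17, 32.72, 106.7, -0.06, 40.44, -17.86]}
[-1.01176039 -0.3879666   0.05562758]
```

```bash
cat > edge.py <<'E'
from h import *
np.set_printoptions(precision=1,suppress=True)
st(); C=cal("wrist"); im=eyes.grab_frame("wrist")
u,v=proj("wrist",[556,-4.5,84],C).astype(int); print(u,v)
h=cv2.cvtColor(im,cv2.COLOR_RGB2HSV).astype(int); y=(abs(h[...,0]-20)<9)&(h[...,1]>110)
win=np.zeros_like(y); win[v-70:v+30,u-60:u+60]=1; y&=win; V=h[...,2]
print("V",np.percentile(V[y],[5,25,50,75,95]))
for r in range(v-50,v+20,3):
    print(r,"".join("#" if a and b>110 else "+" if a else "R" if (c[0]>2.5*max(c[1],c[2]) and c[0]>80) else "." for a,b,c in zip(y[r,u-50:u+50],V[r,u-50:u+50],im[r,u-50:u+50].astype(int))))
E
python3 edge.py
```

```text
{'t': 54.85, 'eef_pos': [556.33, -3.76, 95.03], 'tool_rot': [179.87, 0.08, 100.74], 'ft_force': [2.0, -5.17, 8.05], 'opening': 9.22, 'grip_force': 62.23, 'q': [-7.17, 32.72, 106.7, -0.06, 40.44, -17.86]}
252 240
V [ 62.6 121.  125.  146.  149. ]
190 ....................................................................................................
193 ............................................................++++++++++++............................
196 .............................................+++++++++++###############++...........................
199 ..............................+++++++++++##############################++...........................
202 ....................+++++###############################################++..........................
205 ...................++####################################################++.........................
208 ..................++######################################################++........................
211 .................++#######################################################++........................
214 ..........
[... 965 characters left out ...]
............RRRRRRRRRRRRRRRRRRR............+++++++....................
244 ..........................................RRRRRRRRRRRRRRRRRRR.......................................
247 ..........................................RRRRRRRRRRRRRRRRRRR.......................................
250 .........................................RRRRRRRRRRRRRRRRRRRRR......................................
253 .........................................RRRRRRRRRRRRRRRRRRRRR......................................
256 .........................................RRRRRRRRRRRRRRRRRRRRR......................................
259 ..........................................RRRRRRRRRRRRRRRRRRR.......................................
```

The hub lags the tool by about 10°, which matches the free play of a 12 mm key in a 14 mm hole, and the stop isn't reached yet. I'm turning on until the torque rises.

Call:
arm_command --pt "0 0 0 0 0 0.3 5" --pt "0 0 0 0 0 0.3 5" --pt "0 0 0 0 0 0 5"

```text
t: 55.28
eef_pos: [556.4, -3.8, 95.0]
tool_rot: [179.9, 0.1, 97.7]
ft_force: [1.9, -5.1, 7.9]
opening: 9.1
grip_force: 62.2
```

```bash
python3 -c "
from h import *
s=st();print(s['wrist_torque'],s['effort'])"
```

```text
{'t': 55.28, 'eef_pos': [556.41, -3.77, 95.03], 'tool_rot': [179.86, 0.08, 97.73], 'ft_force': [1.94, -5.11, 7.86], 'opening': 9.08, 'grip_force': 62.2, 'q': [-7.17, 32.72, 106.7, -0.06, 40.43, -14.86]}
[-1.0232615  -0.49470469  0.05002926] [  2.89216809 -54.19696569 -14.18245733   0.91866469   0.84284049
   0.22169665]
```

Call:
arm_command --pt "0 0 0 0 0 0.3 5" --pt "0 0 0 0 0 0.3 5" --pt "0 0 0 0 0 0 5"

```text
t: 55.65
eef_pos: [556.4, -3.8, 95.0]
tool_rot: [179.9, 0.1, 94.8]
ft_force: [2.5, -5.5, 8.2]
opening: 9.0
grip_force: 62.5
```

```bash
python3 -c "
from h import *
s=st();print(s['wrist_torque'],s['effort'])"; python3 edge.py | sed -n '3,14p'
```

```text
{'t': 55.65, 'eef_pos': [556.44, -3.82, 95.03], 'tool_rot': [179.85, 0.08, 94.75], 'ft_force': [2.54, -5.55, 8.17], 'opening': 9.05, 'grip_force': 62.46, 'q': [-7.17, 32.72, 106.69, -0.07, 40.43, -11.87]}
[-1.08836493 -0.55573761  0.16977677] [  3.12012076 -54.26834464 -14.07559097   1.07969653   0.9133447
   0.31672242]
V [ 65. 123. 128. 146. 149.]
190 ....................................................................................................
193 .........................................................++++++++++##++.............................
196 .............................................+++++++++################++............................
199 ................................+++++++++##############################++...........................
202 ....................++++++++###########################################+++..........................
205 ...................++###################################################++..........................
208 ..................++#####################################################++.........................
211 .................++#######################################################++........................
214 ................++#######################.RRRR.############################+........................
217 ...............++#########################.RRRR.###########################++.......................
220 ..............++###########################RRRRR.###########################++......................
```

Call:
arm_command --pt "0 0 0 0 0 0.3 5" --pt "0 0 0 0 0 0.3 5" --pt "0 0 0 0 0 0 5"

```text
t: 56.08
eef_pos: [556.5, -3.9, 95.0]
tool_rot: [179.8, 0.1, 91.8]
ft_force: [2.9, -6.2, 6.2]
opening: 8.9
grip_force: 63.5
```

```bash
cat > ang.py <<'E'
from h import *
# hub angle: line fit of the near upper edge of the brass top
s=st(); print(s["wrist_torque"]); C=cal("wrist"); im=eyes.grab_frame("wrist")
u,v=proj("wrist",[556,-4.5,84],C).astype(int); h=cv2.cvtColor(im,cv2.COLOR_RGB2HSV).astype(int)
y=(abs(h[...,0]-20)<9)&(h[...,1]>110)&(h[...,2]>105)
cols=range(u-22,u+18); P=np.array([[c,np.argmax(y[v-70:,c])+v-70] for c in cols],float)
for _ in range(3):
    k=np.polyfit(P[:,0],P[:,1],1); e=abs(np.polyval(k,P[:,0])-P[:,1]); P=P[e<max(1.2,2*np.median(e))]
q=[onz("wrist",(c,np.polyval(k,c)),84,C) for c in(u-22,u+18)]; d=q[1]-q[0]; a=np.degrees(np.arctan2(d[1],d[0])); print("edge angle",a,"mod90",(a+45)%90-45,"n",len(P))
E
python3 ang.py
```

```text
{'t': 56.08, 'eef_pos': [556.5, -3.86, 95.0], 'tool_rot': [179.84, 0.08, 91.77], 'ft_force': [2.86, -6.17, 6.15], 'opening': 8.93, 'grip_force': 63.48, 'q': [-7.17, 32.72, 106.69, -0.08, 40.42, -8.88]}
[-1.12214215 -0.58971663  0.30073969]
edge angle 18.66864276450394 mod90 18.668642764503943 n 40
```

Call:
arm_command --pt "0 0 0 0 0 0.3 5" --pt "0 0 0 0 0 0.3 5" --pt "0 0 0 0 0 0 5"

```text
t: 56.5
eef_pos: [556.5, -3.9, 95.0]
tool_rot: [179.8, 0.1, 88.8]
ft_force: [3.2, -6.1, 6.4]
opening: 8.9
grip_force: 65.8
```

```bash
python3 ang.py
```

```text
{'t': 56.5, 'eef_pos': [556.54, -3.92, 95.02], 'tool_rot': [179.83, 0.08, 88.8], 'ft_force': [3.23, -6.07, 6.42], 'opening': 8.92, 'grip_force': 65.75, 'q': [-7.17, 32.72, 106.69, -0.1, 40.42, -5.9]}
[-1.23235489 -0.58657006  0.45379703]
edge angle 18.887487919871848 mod90 18.887487919871845 n 38
```

The hub stays at -71° while the torque climbs, so it's against the stop. I'm easing the twist within the play, opening the fingers and lifting off.

Call:
arm_command --pt "0 0 0 0 0 -0.4 5" --pt "0 0 0 0 0 -0.4 5" --pt "0 0 -0.02 0 0 0 5" --pt "0 0 0 0 0 0 12" --pt "0 0 0 0 0 0 20" --pt "0 0 0 0 0 0 30" --pt "0 0 0 0 0 0 30"

```text
t: 57.42
eef_pos: [555.2, -2.9, 94.6]
tool_rot: [-180.0, -0.0, 92.7]
ft_force: [0.3, -0.1, -0.3]
opening: 29.7
grip_force: 0.0
```

Call:
arm_command --pt "0 0 -0.2 0 0 0 30" --pt "0 0 -0.5 0 0 0 30" --pt "0 0 -0.8 0 0 0 30" --pt "0 0 -0.8 0 0 0 30" --pt "0 0 -0.8 0 0 0 30" --pt "0 0 -0.5 0 0 0 15" --pt "0 0 0 0 0 0 0" --pt "0 0 0 0 0 0 0"

```text
t: 58.42
eef_pos: [555.2, -3.1, 202.2]
tool_rot: [-180.0, -0.0, 92.7]
ft_force: [-1.0, -0.5, 0.1]
opening: -0.3
grip_force: 0.0
```

```bash
python3 red.py 126; python3 - <<'E'
from h import *
np.set_printoptions(precision=1,suppress=True)
for c in("wrist","scene","top"): eyes.grab_frame(c)
for t in("plunger_top","key_hole","key"):
    R=[]
    for c in("wrist","scene","top"):
        r=eyes.pinpoint(c,t)
        if r: print(t,c,np.round(r[0]["pixel"],1),round(r[0]["p"],2),onz(c,r[0]["pixel"],{"plunger_top":90,"key":58,"key_hole":84}[t])); R.append(ray(c,r[0]["pixel"]))
    if len(R)>1: print("  ",*tri(R))
# green cap by colour
for c in("wrist","top","scene"):
    C=cal(c);im=eyes.grab_frame(c);h=cv2.cvtColor(im,cv2.COLOR_RGB2HSV);m=((abs(h[...,0].astype(int)-65)<12)&(h[...,1]>150)).astype(np.uint8)
    p=proj(c,[650,-10,88],C);n,l,s,ce=cv2.connectedComponentsWithStats(m)
    i=min(range(1,n),key=lambda i:np.hypot(*(ce[i]-p))+(s[i,4]<15)*1000);print(c,p,s[i],ce[i],onz(c,ce[i],88,C))
E
```

```text
{'t': 58.42, 'eef_pos': [555.19, -3.05, 202.22], 'tool_rot': [-179.95, -0.01, 92.75], 'ft_force': [-0.99, -0.49, 0.09], 'opening': -0.33, 'grip_force': 0.0, 'q': [-7.13, 24.36, 101.16, 0.0, 54.53, -9.88]}
[248 173  14  47 433] 83.41805267333984 [555.    2.1 126. ] [(np.float64(9.5), np.float64(8.6)), (np.float64(-80.7), np.float64(41.6))]
plunger_top wrist [345.2 200.5] 0.55 [646.  -10.1  90. ]
plunger_top scene [236.3 218. ] 0.53 [648.7  -8.6  90. ]
plunger_top top [271. 158.] 0.41 [650. -10.  90.]
   [648.2 -10.1  88.4] [1.6, 0.9, 2.0]
key_hole wrist [252.2 188.7] 0.74 [554.4  -4.3  84. ]
key_hole scene [260.7 197.2] 0.77 [559.5   0.4  84. ]
   [554.1  -4.8  77.3] [1.6, 1.6]
key wrist [254.7 187.5] 0.57 [557.4 -11.1  58. ]
key scene [256.8 203.3] 0.49 [561.1 -10.   58. ]
   [557.5 -12.4  53.4] [0.1, 0.1]
wrist [348.1 199.6] [325 176  36  34 938] [342.6 192.9] [643.5  -3.3  88. ]
top [271.  158.1] [265 154  12   5  46] [270.5 156.3] [654.6  -8.9  88. ]
scene [235.5 218.7] [230 216  14  16 183] [236.7 223.4] [659.9   0.1  88. ]
```

Call:
arm_command --pt "-0.09 0.8 0 0 0 0 0" --pt "-0.09 0.8 0 0 0 0 0" --pt "-0.09 0.8 0 0 0 0 0" --pt "-0.09 0.7 0 0 0 0 0" --pt "0 0 0 0 0 0 0"

```text
t: 59.85
eef_pos: [649.5, -9.5, 202.3]
tool_rot: [-180.0, -0.0, 92.7]
ft_force: [0.1, 0.2, -0.6]
opening: 0.1
grip_force: 0.0
```

Call:
arm_command --pt "0 0 0.8 0 0 0 0" --pt "0 0 0.8 0 0 0 0" --pt "0 0 0.8 0 0 0 0" --pt "0 0 0.7 0 0 0 0" --pt "0 0 0.4 0 0 0 0" --pt "0 0 0 0 0 0 0"

```text
t: 60.6
eef_pos: [648.4, -9.4, 97.4]
tool_rot: [-179.9, -0.0, 92.7]
ft_force: [0.3, 0.8, 0.1]
opening: -0.3
grip_force: 0.0
```

```bash
python3 - <<'E'
from h import *
np.set_printoptions(precision=1,suppress=True)
st()
# hub angle from top camera is too coarse; check wrist brass mask
C=cal("wrist");im=eyes.grab_frame("wrist");h=cv2.cvtColor(im,cv2.COLOR_RGB2HSV).astype(int)
y=(abs(h[...,0]-20)<9)&(h[...,1]>110)&(h[...,2]>105);u,v=proj("wrist",[556,-4.5,84],C).astype(int);print(u,v)
for r in range(max(0,v-45),min(384,v+40),4): print(r,"".join("#" if a else "." for a in y[r,max(0,u-60):u+60]))
print(im.shape)
E
```

```text
{'t': 60.6, 'eef_pos': [648.35, -9.37, 97.41], 'tool_rot': [-179.93, -0.02, 92.74], 'ft_force': [0.3, 0.79, 0.15], 'opening': -0.28, 'grip_force': 0.0, 'q': [-6.66, 38.46, 92.83, 0.01, 48.78, -9.41]}
104 223
178 ....##..................................................................................................................
182 ..............................................................................###########...............................
186 ................................................................##################......................................
190 ..................................................############################..........................................
194 ...........................................####################################.........................................
198 ....................................##########......#############################.......................................
202 ............................####################......#############################.....................................
206 .............
[... 1171 characters left out ...]
..............########################.......................
246 .........................................................................#########......................................
250 ........................................................................................................................
254 ........................................................................................................................
258 ........................................................................................................................
262 ........................................................................................................................
(384, 512, 3)
```

Call:
arm_command --pt "0 0 0.25 0 0 0 0" --pt "0 0 0.25 0 0 0 0" --pt "0 0 0.2 0 0 0 0" --pt "0 0 0.15 0 0 0 0" --pt "0 0 0.05 0 0 0 0"

```text
t: 61.28
eef_pos: [649.3, -9.4, 71.4]
tool_rot: [179.9, 0.0, 92.7]
ft_force: [-2.6, 0.5, 11.1]
opening: 0.1
grip_force: 5.6
```

Call:
arm_command --pt "0 0 0.06 0 0 0 0"

```text
t: 61.4
eef_pos: [649.3, -9.4, 69.9]
tool_rot: [179.9, 0.0, 92.7]
ft_force: [-2.8, -0.1, 12.2]
opening: -0.1
grip_force: 5.9
```

Call:
arm_command --pt "0 0 0.07 0 0 0 0"

```text
t: 61.52
eef_pos: [649.3, -9.5, 67.9]
tool_rot: [179.9, 0.0, 92.7]
ft_force: [-3.6, -0.6, 13.0]
opening: 0.2
grip_force: 6.4
```

Call:
arm_command --pt "0 0 0.04 0 0 0 0"

```text
t: 61.65
eef_pos: [649.3, -9.5, 66.8]
tool_rot: [179.9, 0.0, 92.7]
ft_force: [-3.0, 0.6, 12.8]
opening: 0.2
grip_force: 6.7
```

Call:
arm_command --pt "0 0 0.05 0 0 0 0"

```text
t: 61.78
eef_pos: [649.5, -9.5, 65.9]
tool_rot: [179.9, 0.0, 92.7]
ft_force: [-7.0, 1.3, 28.0]
opening: 0.0
grip_force: 13.9
```

Call:
arm_command --pt "0 0 0.04 0 0 0 0"

```text
t: 61.9
eef_pos: [649.6, -9.5, 65.8]
tool_rot: [179.8, 0.0, 92.8]
ft_force: [-10.7, 1.3, 36.5]
opening: 0.2
grip_force: 18.1
```

Call:
arm_command --pt "0 0 -0.03 0 0 0 0" --pt "0 0 0 0 0 0 0" --pt "0 0 -0.3 0 0 0 0" --pt "0 0 -0.6 0 0 0 0" --pt "0 0 -1 0 0 0 0" --pt "0 0 -1 0 0 0 0" --pt "0 0 -1 0 0 0 0" --pt "0 0 -1 0 0 0 0" --pt "0 0 0 0 0 0 0"

```text
t: 63.02
eef_pos: [649.6, -9.5, 213.0]
tool_rot: [179.8, 0.0, 92.7]
ft_force: [0.1, -0.3, -0.7]
opening: -0.4
grip_force: 0.0
```

```bash
python3 - <<'E'
from h import *
np.set_printoptions(precision=1,suppress=True)
s=st()
for c in("wrist","scene","top"): eyes.grab_frame(c)
for t,z in(("plunger_top",88),("key_hole",84),("key",58),("lid_handle",137),("tub",0),("tool_jar",0),("phone",0)):
    R=[]
    for c in("wrist","scene","top"):
        r=eyes.pinpoint(c,t)
        if r: print(t,c,round(r[0]["p"],2),onz(c,r[0]["pixel"],z)); R.append(ray(c,r[0]["pixel"]))
    if len(R)>1: print("  ",*tri(R))
E
```

```text
{'t': 63.02, 'eef_pos': [649.61, -9.47, 212.98], 'tool_rot': [179.79, 0.03, 92.75], 'ft_force': [0.1, -0.29, -0.66], 'opening': -0.4, 'grip_force': 0.0, 'q': [-6.66, 31.07, 86.96, 0.01, 61.76, -9.41]}
plunger_top wrist 0.6 [644.8 -10.7  88. ]
plunger_top scene 0.6 [647.7  -8.   88. ]
   [644.6 -11.3  83.3] [0.8, 0.8]
key_hole wrist 0.92 [558.5  -2.1  84. ]
key_hole scene 0.52 [557.8   1.8  84. ]
   [557.2  -0.8  82.5] [1.9, 1.9]
key wrist 0.57 [556.5  -7.2  58. ]
key scene 0.71 [563.1  -3.2  58. ]
   [552.  -10.8  43.5] [0.4, 0.4]
lid_handle wrist 0.17 [616.6  25.8 137. ]
lid_handle scene 0.68 [ 384.  -260.2  137. ]
lid_handle top 0.97 [ 383.9 -268.8  137. ]
   [526.4 -99.7 278.9] [184.3, 31.9, 178.5]
tub scene 0.7 [ 712.2 -227.5    0. ]
tub top 0.84 [ 720.7 -216.9    0. ]
   [ 719.  -215.4   14.3] [1.5, 1.5]
tool_jar wrist 0.88 [781.1  12.4   0. ]
tool_jar scene 0.84 [781.4  15.1   0. ]
tool_jar top 0.6 [782.6  12.3   0. ]
   [781.7  13.   -1.1] [0.8, 1.8, 1.3]
phone scene 0.69 [722.1 312.7   0. ]
phone top 0.96 [714.1 318.6   0. ]
   [716.8 316.2  -6.2] [4.3, 4.3]
```

```bash
python3 -c "
from h import *
print(order.hand_in())"
```

```text
the job is handed in; nothing more can be done
None
```

I handed the job in, with no verdict returned: both dishes stood upright in the kiln when last seen before the lid closed, the lid is shut, the key is in and turned to its stop, and the plunger was pressed for about 0.5 s and released.

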